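# Load the dish imager's indexing carousel

## Robot

A 6-joint arm with a two-finger parallel gripper is mounted at the origin on the work surface. World frame = base frame: x ahead of the robot, y to its left, z up, the work surface at z = 0. Lengths are in m, angles in degrees, forces in N, time in s.
With the tool pointing down it reaches from about 0.35 to 0.875 m from the base axis. Payload 4.2 kg.
Tool frame: the origin (TCP) lies at the very end of the fingers, on their centre line; the grasp point (between the pads) lies 19 mm behind it; z points along the fingers, y is the line along which they close (so a half turn about z gives the same grasp; the last joint's range is limited). The gripper opens to 87 mm and grips with 3 to 60 N. Pads are 19 mm wide; open, the fingers measure 117 mm over their backs; the gripper's body (75 mm by 190 mm) begins 51 mm behind the grasp point.
Start: joints at [-55.772, 22.042, 0.453, 0, -68.411, -14.817], TCP at [0.208, -0.589, 0.223] pointing down, gripper open.
Joint ranges: [-179.83, 179.83], [-69.29, 118.12], [-61.27, 80.66], [-181.25, 117.63], [-171.15, -9.14], [-177.46, 177.46]. Speed limits (degrees/s): [159.86, 159.86, 180, 180, 180, 180].

## Interface

Orientations are given as a 3x3 rotation matrix whose columns are the frame's x, y, z axes.
In Python, from station import r gives the robot as it stands.
- The arm moves only by the tool jog_arm, never from a script. Its argument "plan" is text: rows parted by semicolons, each of 7 numbers parted by spaces: the shift along the tool's x, y, z normalised to -1 to 1, where 1 is 0.025 m, then the turn, a rotation vector about the tool's x, y, z normalised to -1 to 1, where 1 is 8 degrees, then the closure, from -1 (fully open) to 1 (shut). A call has exactly 10 rows; each row shifts and turns the commanded pose from where the row before left it, along the tool's axes as they then stand; what a row does not reach is not made up. A row lasts 1/10 s, in which the tool goes at most 50 mm and 8.59 degrees, less where a joint would pass 70% of its speed; a pose out of reach is approached as far as the arm can. A call with a number of a shift or a turn outside -1 to 1 is refused whole. A call with a gripper value outside its range is refused whole. The fingers move at their own pace and stop on an object; the grip force is fixed at half the most. Time passes only in rows, so rows that do not move let the fingers close, or fill a call up. It gives the time, the measured TCP pose, the force, the opening and the grip force at its end, in the units of the state.
- r.sense(): the state, without advancing time (a new reading comes with each control period).
- r.capture(name): name is "side" or "top"; returns (picture, depth): 384x512x3 uint8, red, green, blue; 384x512 float32, m along the optical axis (not along the pixel's ray), 0 where there is no reading.
- r.get_calibration(name): a dict with "mtx" (3x3 intrinsics, pixels), "distortion" ([k1, k2, p1, p2, k3] as OpenCV has them; the pictures are not rectified), "extrinsics" (4x4, takes a point from camera to world coordinates). Camera axes: x right, y up, looking along -z (the intrinsics and any distortion apply to the point x, -y, -z); pixel columns grow to the right and rows downward; lengths in m; the calibration is good to about 2 mm. A picture is of the moment at which its call begins. get_calibration takes no time and is no camera call.
- r.finish_job(): hands the job in; it is judged then, once.
The state is a dict: "time_s": time; "joints": joint angles; "joint_velocities": joint speeds; "effort": joint torques, N m; "tcp_pos": TCP position; "ee_rot": TCP orientation; "wrist_force": force on the tool from outside, world axes, zero at the start; "moment": the same for the moment, N m; "gripper_width": opening from 0.0 (shut) to 1.0 (fully open); "gripper_force": force on a finger pad.
Only numpy, scipy, OpenCV 4.12 (cv2) and the standard library are available. Lean on these libraries where they do the work, as an engineer would, in place of code of your own. Each camera call takes 0.05 s, during which the arm holds its last target. There are 200 camera calls.

## Task

First take the finished culture dish off the stage in the imager's loading window and lay it flat on the steel plate, wholly on it. Then load every fresh dish from the table, one to a stage, flat and centred on the little raised stages, through the loading window, turning the carousel from stop to stop with the knob on top of the cover so that a free stage comes to the window each time. Finish with the carousel resting at a stop with every fresh dish turned in under the cover and nothing in the window, and leave the other things on the bench undisturbed.

Things in the scene. Friction and masses are not known exactly. Their poses are not given: they have to be found in the camera images.
- imager: white base 300 x 300 x 28 mm, fixed; origin under its centre, on the carousel's axis; -x is its front. A clear flat cover, 296 mm square, 101 to 105 mm above the bench, on 4 corner posts, lies over the carousel; the loading window is a slot in it, |y| under 68 mm, from x = -34 mm to the front edge. A white camera head (66 x 110 mm, top 155 mm above the bench) sits on it at x = +108 mm.
- carousel (a joint): carousel angle, rad, + is counter-clockwise from above; range 0 to 4.19. Disc of 270 mm diameter, top 42 mm above the bench. Five spring stops: 0, 1.047, 2.094, 3.142, 4.189; there stage0, 1, 2, 3, 4 stands in the window. Let go within about 0.3 rad of a stop, it springs in. Turning needs under 0.2 N m. Starts at 0.
- knob (a point): turning knob: upright black bar 56 mm long, 14 mm thick, on the carousel's axis above the cover, from 116 to 150 mm above the bench; this point is on the axis at 135 mm. x axis along the bar; it turns with the carousel (bar along the imager's x at carousel 0).
- window (a point): the loading position: where the top centre of a stage stands when it is in the window, 100 mm in front of the carousel's axis, 72 mm above the bench
- stage0 (a point): centre of the top of stage 0: a black round pedestal 32 mm in diameter on the carousel, 100 mm from the axis, top 72 mm above the bench and 30 mm above the carousel disc; the finished dish starts on it, in the window
- stage1 (a point): centre of the top of stage 1: a black round pedestal 32 mm in diameter on the carousel, 100 mm from the axis, top 72 mm above the bench and 30 mm above the carousel disc; starts under the cover, empty
- stage2 (a point): centre of the top of stage 2: a black round pedestal 32 mm in diameter on the carousel, 100 mm from the axis, top 72 mm above the bench and 30 mm above the carousel disc; starts under the cover, empty
- stage3 (a point): centre of the top of stage 3: a black round pedestal 32 mm in diameter on the carousel, 100 mm from the axis, top 72 mm above the bench and 30 mm above the carousel disc; starts under the cover, empty
- stage4 (a point): centre of the top of stage 4: a black round pedestal 32 mm in diameter on the carousel, 100 mm from the axis, top 72 mm above the bench and 30 mm above the carousel disc; starts under the cover, empty
- dish_done: the finished culture dish, in form like the fresh ones: flat disc 54 mm in diameter, 16 mm high, about 30 g; starts on the stage in the loading window. Origin: centre of its underside, z up.
- dish1: fresh culture dish (closed, clear, amber jelly inside), a flat disc 54 mm in diameter and 16 mm high, about 30 g, lid up, flat on the table; origin: centre of its underside, z up. May be absent (three or four fresh dishes are present).
- dish2: fresh culture dish (closed, clear, amber jelly inside), a flat disc 54 mm in diameter and 16 mm high, about 30 g, lid up, flat on the table; origin: centre of its underside, z up. May be absent (three or four fresh dishes are present).
- dish3: fresh culture dish (closed, clear, amber jelly inside), a flat disc 54 mm in diameter and 16 mm high, about 30 g, lid up, flat on the table; origin: centre of its underside, z up. May be absent (three or four fresh dishes are present).
- dish4: fresh culture dish (closed, clear, amber jelly inside), a flat disc 54 mm in diameter and 16 mm high, about 30 g, lid up, flat on the table; origin: centre of its underside, z up. May be absent (three or four fresh dishes are present).
- plate: loose flat stainless steel plate, 100 x 100 x 8 mm, about 0.5 kg, on the table, for finished dishes; origin at the centre of its underside, axes along its sides
- vial: small capped vial, 22 mm diameter, 34 mm high, stands among the dishes; leave alone. Origin: centre of its underside.
- tipbox: closed grey box of pipette tips, 85 x 120 x 50 mm; leave alone. Origin: centre of its underside.
- reagent: reagent jar, 52 mm diameter, 60 mm high; leave alone. Origin: centre of its underside.
- marker: black marker pen, 125 mm long, 14 mm thick, lying; leave alone. Origin: centre of its underside.
- beaker: glass beaker, 70 mm diameter, 80 mm high; leave alone. Origin: centre of its underside.
- cryobox: cardboard freezer box, 130 x 130 x 50 mm; leave alone. Origin: centre of its underside.
Things that resemble listed ones, but are neither listed nor needed, are in the scene too. What is shaped like the dish_done but blue or red is not meant.

How it is judged (in metres and radians):
On the way, in this order (a step that is already met when the one before it is completed fails the run):
1. the finished dish lies on the steel plate, let go (x of dish_done in the frame of plate between -0.028 and 0.028 m and y of dish_done in the frame of plate between -0.028 and 0.028 m and z of dish_done in the frame of plate between 0.004 and 0.012 m and angle between dish_done's own z axis and vertical below 0.08 rad and contact force between the fingers and dish_done below 0.1 N and linear speed of dish_done below 0.03 m/s), for 0.2 s.
2. a fresh dish stands on a stage and has been turned in under the cover, the carousel at a stop ((value of joint carousel between -0.07 and 0.07 rad or value of joint carousel between 0.977198 and 1.1172 rad or value of joint carousel between 2.0244 and 2.1644 rad or value of joint carousel between 3.07159 and 3.21159 rad or value of joint carousel between 4.11879 and 4.25879 rad) and ((((distance between dish1 and stage0 below 0.01 m and angle between dish1's own z axis and vertical below 0.08 rad) or (distance between dish1 and stage1 below 0.01 m and angle between dish1's own z axis and vertical below 0.08 rad) or (distance between dish1 and stage2 below 0.01 m and angle between dish1's own z axis and vertical below 0.08 rad) or (distance between dish1 and stage3 below 0.01 m and angle between dish1's own z axis and vertical below 0.08 rad) or (distance between dish1 and stage4 below 0.01 m and angle between dish1's own z axis and vertical below 0.08 rad)) and horizontal distance between dish1 and window above 0.08 m) or (((distance between dish2 and stage0 below 0.01 m and angle between dish2's own z axis and vertical below 0.08 rad) or (distance between dish2 and stage1 below 0.01 m and angle between dish2's own z axis and vertical below 0.08 rad) or (distance between dish2 and stage2 below 0.01 m and angle between dish2's own z axis and vertical below 0.08 rad) or (distance between dish2 and stage3 below 0.01 m and angle between dish2's own z axis and vertical below 0.08 rad) or (distance between dish2 and stage4 below 0.01 m and angle between dish2's own z axis and vertical below 0.08 rad)) and horizontal distance between dish2 and window above 0.08 m) or (((distance between dish3 and stage0 below 0.01 m and angle between dish3's own z axis and vertical below 0.08 rad) or (distance between dish3 and stage1 below 0.01 m and angle between dish3's own z axis and vertical below 0.08 rad) or (distance between dish3 and stage2 below 0.01 m and angle between dish3's own z axis and vertical below 0.08 rad) or (distance between dish3 and stage3 below 0.01 m and angle between dish3's own z axis and vertical below 0.08 rad) or (distance between dish3 and stage4 below 0.01 m and angle between dish3's own z axis and vertical below 0.08 rad)) and horizontal distance between dish3 and window above 0.08 m) or (((distance between dish4 and stage0 below 0.01 m and angle between dish4's own z axis and vertical below 0.08 rad) or (distance between dish4 and stage1 below 0.01 m and angle between dish4's own z axis and vertical below 0.08 rad) or (distance between dish4 and stage2 below 0.01 m and angle between dish4's own z axis and vertical below 0.08 rad) or (distance between dish4 and stage3 below 0.01 m and angle between dish4's own z axis and vertical below 0.08 rad) or (distance between dish4 and stage4 below 0.01 m and angle between dish4's own z axis and vertical below 0.08 rad)) and horizontal distance between dish4 and window above 0.08 m))), for 0.2 s.
At the end, for the whole second after the job is handed in: Finished dish flat, lid up, on the plate (centre within 28 mm of its middle along each side). Each fresh dish flat, lid up, on a stage, within 10 mm of its centre, at least 80 mm from the window position. Carousel at rest within 0.07 rad of a stop (x of dish_done in the frame of plate between -0.028 and 0.028 m and y of dish_done in the frame of plate between -0.028 and 0.028 m and z of dish_done in the frame of plate between 0.004 and 0.012 m and angle between dish_done's own z axis and vertical below 0.08 rad and (value of joint carousel between -0.07 and 0.07 rad or value of joint carousel between 0.977198 and 1.1172 rad or value of joint carousel between 2.0244 and 2.1644 rad or value of joint carousel between 3.07159 and 3.21159 rad or value of joint carousel between 4.11879 and 4.25879 rad) and ((distance between dish1 and stage0 below 0.01 m and angle between dish1's own z axis and vertical below 0.08 rad) or (distance between dish1 and stage1 below 0.01 m and angle between dish1's own z axis and vertical below 0.08 rad) or (distance between dish1 and stage2 below 0.01 m and angle between dish1's own z axis and vertical below 0.08 rad) or (distance between dish1 and stage3 below 0.01 m and angle between dish1's own z axis and vertical below 0.08 rad) or (distance between dish1 and stage4 below 0.01 m and angle between dish1's own z axis and vertical below 0.08 rad)) and horizontal distance between each of dish1, dish2, dish3, dish4 and window above 0.08 m and ((distance between dish2 and stage0 below 0.01 m and angle between dish2's own z axis and vertical below 0.08 rad) or (distance between dish2 and stage1 below 0.01 m and angle between dish2's own z axis and vertical below 0.08 rad) or (distance between dish2 and stage2 below 0.01 m and angle between dish2's own z axis and vertical below 0.08 rad) or (distance between dish2 and stage3 below 0.01 m and angle between dish2's own z axis and vertical below 0.08 rad) or (distance between dish2 and stage4 below 0.01 m and angle between dish2's own z axis and vertical below 0.08 rad)) and ((distance between dish3 and stage0 below 0.01 m and angle between dish3's own z axis and vertical below 0.08 rad) or (distance between dish3 and stage1 below 0.01 m and angle between dish3's own z axis and vertical below 0.08 rad) or (distance between dish3 and stage2 below 0.01 m and angle between dish3's own z axis and vertical below 0.08 rad) or (distance between dish3 and stage3 below 0.01 m and angle between dish3's own z axis and vertical below 0.08 rad) or (distance between dish3 and stage4 below 0.01 m and angle between dish3's own z axis and vertical below 0.08 rad)) and ((distance between dish4 and stage0 below 0.01 m and angle between dish4's own z axis and vertical below 0.08 rad) or (distance between dish4 and stage1 below 0.01 m and angle between dish4's own z axis and vertical below 0.08 rad) or (distance between dish4 and stage2 below 0.01 m and angle between dish4's own z axis and vertical below 0.08 rad) or (distance between dish4 and stage3 below 0.01 m and angle between dish4's own z axis and vertical below 0.08 rad) or (distance between dish4 and stage4 below 0.01 m and angle between dish4's own z axis and vertical below 0.08 rad)) and velocity of joint carousel between -0.05 and 0.05 rad/s and linear speed of each of dish1, dish2, dish3, dish4, dish_done below 0.02 m/s); the robot touches nothing.
It fails at once if another thing on the bench is pushed more than 30 mm (distance of any of vial, tipbox, reagent, marker, beaker, cryobox from where it was at the start of the episode above 0.03 m).
It fails at once if a vessel is tipped over (angle between any of vial, reagent, beaker's own z axis and vertical above 0.5 rad).
Of dish1, dish2, dish3, dish4 only 3 to 4 are there at a start; the rules pass over those that are not, and their reading is None.
At some moment in a run one of plate may be knocked a few centimetres aside while the robot is not near it.
Once in a run the grip may slacken for a moment while it holds something.
It also fails if it takes over 210 s, if anything falls off the work surface, if the arm or the gripper's body presses on something with over 40 N, if the wrist force passes 120 N, or if a joint passes its speed limit or range.

## Working session

There is one attempt and no reset: what is moved stays moved. The work goes in short steps, Python scripts to look and compute and a tool call to move; the robot and the scene stay as the last step left them, time stands still between calls to the robot, and variables do not carry over. Pictures are saved under pics/ and viewed, at most 14 in all, crops included, and the job is handed in when it is done.

Besides the shell and the picture viewer there is one more tool, called after "Call:" as a command line: name --argument value ..., lists and objects as JSON in quotes. jog_arm: Moves the arm, as the interface text tells. Scaled input: -1 to 1 covers 0.025 m each way for a shift and 8 degrees each way for a turn. Its arguments: {"type":"object","properties":{"plan":{"type":"string"}},"required":["plan"]}

```bash
ls; mkdir -p pics
cat > h.py <<'E'
import numpy as np,cv2
from station import r
def cap(n,save=None):
    im,d=r.capture(n)
    if save: cv2.imwrite('pics/'+save,cv2.cvtColor(im,cv2.COLOR_RGB2BGR))
    return im,d
def ray(n,uv):
    c=r.get_calibration(n);K=np.array(c['mtx']);D=np.array(c['distortion'],float);T=np.array(c['extrinsics'])
    p=cv2.undistortPoints(np.array(uv,float).reshape(-1,1,2),K,D).reshape(-1,2)
    d=np.c_[p[:,0],-p[:,1],-np.ones(len(p))]@T[:3,:3].T
    return T[:3,3],d
def onz(n,uv,z):
    o,d=ray(n,uv); return o+d*((z-o[2])/d[:,2])[:,None]
def proj(n,P):
    c=r.get_calibration(n);K=np.array(c['mtx']);D=np.array(c['distortion'],float);T=np.array(c['extrinsics'])
    q=(np.atleast_2d(P)-T[:3,3])@T[:3,:3]; q=q*[1,-1,-1]
    return cv2.projectPoints(q,np.zeros(3),np.zeros(3),K,D)[0].reshape(-1,2)
E
python3 - <<'E'
from h import *
np.set_printoptions(precision=3,suppress=True)
for n in('top','side'):
    im,d=cap(n,n+'0.png'); c=r.get_calibration(n); print(n,c['mtx'],c['distortion'],c['extrinsics'],(d==0).mean())
print(r.sense())
E
```

```text
pics
top [[351.605   0.    252.828]
 [  0.    351.605 192.184]
 [  0.      0.      1.   ]] [0.023 0.    0.    0.    0.   ] [[-0.012  0.988 -0.156  0.341]
 [-1.    -0.01   0.01  -0.026]
 [ 0.008  0.156  0.988  1.218]
 [ 0.     0.     0.     1.   ]] 0.0038248697916666665
side [[424.818   0.    259.796]
 [  0.    424.818 189.711]
 [  0.      0.      1.   ]] [-0.071  0.     0.     0.     0.   ] [[-0.907  0.239 -0.348  0.119]
 [-0.422 -0.542  0.727  0.82 ]
 [-0.015  0.806  0.592  0.806]
 [ 0.     0.     0.     1.   ]] 0.008763631184895834
{'time_s': 0.1, 'joints': array([-55.774,  22.086,   0.389,  -0.023, -68.413, -14.818]), 'joint_velocities': array([ 0.083, -0.042,  0.174,  0.186, -0.11 , -0.105]), 'effort': array([ -0.   , -39.169,  18.793,   4.232,   0.013,  -0.   ]), 'tcp_pos': array([ 0.208, -0.589,  0.222]), 'ee_rot': array([[-0.943, -0.332, -0.001],
       [-0.332,  0.943,  0.002],
       [ 0.   ,  0.002, -1.   ]]), 'wrist_force': array([-0.447,  0.051, -0.682]), 'moment': array([ 0.019,  0.029, -0.033]), 'gripper_force': 0.0, 'gripper_width': 0.9976242786786926}
```

View pics/top0.png

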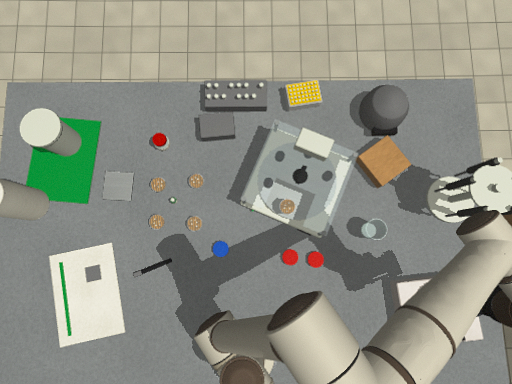

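View pics/side0.png

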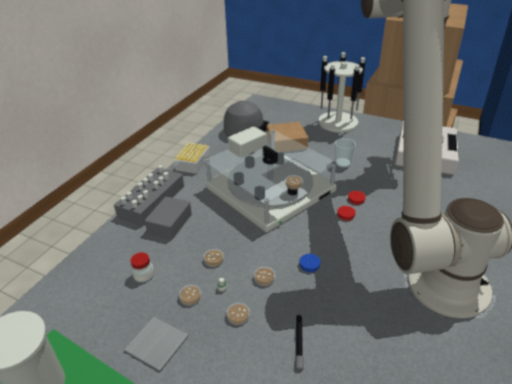

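The top view shows four amber fresh dishes at about (158,185), (196,181), (156,222) and (194,223), with the vial at (172,200) between them. The finished dish is at (287,206) in the window, the knob at (301,175) and the steel plate at (118,186). The grey square at (93,273) lies on the paper and is too small to be the plate. The side view agrees.

```bash
cat >> h.py <<'E'
def amber(im):
    a=im.astype(int); m=((a[...,0]-a[...,2]>35)&(a[...,0]>a[...,1]+12)&(a[...,1]>a[...,2]+8)).astype(np.uint8)
    return cv2.morphologyEx(m,cv2.MORPH_CLOSE,np.ones((3,3)))
def blobs(m,lo,hi):
    n,l,s,c=cv2.connectedComponentsWithStats(m)
    return [(c[i],s[i]) for i in range(1,n) if lo<s[i][4]<hi]
def tri(a,b):
    (o1,d1),(o2,d2)=ray('top',[a]),ray('side',[b]); A=np.c_[d1[0],-d2[0]]
    t=np.linalg.lstsq(A,o2-o1,rcond=None)[0]; p,q=o1+d1[0]*t[0],o2+d2[0]*t[1]
    return (p+q)/2,np.linalg.norm(p-q)
E
python3 - <<'E'
from h import *
np.set_printoptions(precision=4,suppress=True)
T=cv2.cvtColor(cv2.imread('pics/top0.png'),cv2.COLOR_BGR2RGB);S=cv2.cvtColor(cv2.imread('pics/side0.png'),cv2.COLOR_BGR2RGB)
bt=blobs(amber(T),40,500);bs=blobs(amber(S),40,900)
for c,s in bt: print('top',c,s,onz('top',[c],.012)[0][:2],onz('top',[c],.084)[0][:2])
for c,s in bs: print('side',c,s,onz('side',[c],.012)[0][:2],onz('side',[c],.084)[0][:2])
print('tri', [tri(a[0],b[0]) for a in bt for b in bs if tri(a[0],b[0])[1]<.012])
hs=cv2.cvtColor(T,cv2.COLOR_RGB2HSV)
# vial green cap, knob dark, plate
for nm,I in(('top',T),('side',S)):
    a=I.astype(int); g=((a[...,1]-a[...,0]>25)&(a[...,1]-a[...,2]>15)).astype(np.uint8)
    print(nm,'green',[(c,onz(nm,[c],.034)[0][:2]) for c,s in blobs(g,3,100)])
k=np.zeros(T.shape[:2],np.uint8); k[155:195,285:320]=(T.max(2)<45)[155:195,285:320]
for c,s in blobs(k,15,400): print('knob',c,s,onz('top',[c],.150)[0])
up=lambda I,x0,x1,y0,y1,f:cv2.resize(I[y0:y1,x0:x1],None,fx=f,fy=f,interpolation=cv2.INTER_CUBIC)
a=up(T,90,230,110,250,4);b=up(T,235,365,110,240,4);b=cv2.resize(b,(560,560))
cv2.imwrite('pics/c1.png',cv2.resize(np.hstack([a,b])[...,::-1],(800,400)))
E
```

```text
top [158.8636 139.4773] [153 133  12  13  88] [0.7233 0.2924] [0.7005 0.2734]
top [195.8411 180.6358] [189 174  14  14 151] [0.5737 0.1599] [0.5598 0.1488]
top [157.7368 184.0263] [151 178  14  14 152] [0.563  0.2917] [0.5497 0.2727]
top [287.0982 205.9755] [280 199  15  15 163] [ 0.4814 -0.1559] [ 0.473  -0.1482]
top [156.3544 221.6203] [149 215  15  14 158] [0.4326 0.2924] [0.4271 0.2734]
top [194.2756 223.2308] [188 216  14  15 156] [0.4255 0.1633] [0.4204 0.1519]
top [316.2    260.9111] [310 256  13  10  45] [ 0.2942 -0.2489] [ 0.297  -0.2356]
side [347.6889  91.2222] [345  87   6   9  45] [ 0.5372 -1.013 ] [ 0.4992 -0.8467]
side [289.2769 131.7894] [267 122  41  24 603] [ 0.6401 -0.5425] [ 0.5928 -0.4189]
side [191.454  152.5276] [176 144  31  18 326] [ 0.9061 -0.2592] [ 0.8346 -0.1613]
side [293.4775 181.5225] [287 177  14  10 111] [ 0.504  -0.2377] [ 0.4691 -0.1417]
side [213.4649 257.1135] [205 250  17  15 185] [0.5704 0.1642] [0.5294 0.2238]
side [264.1442 275.4698] [256 268  17  16 215] [0.4236 0.1679] [0.3959 0.2271]
side [189.6917 294.3792] [181 287  19  16 240] [0.5603 0.2955] [0.5202 0.3431]
side [237.6679 313.0179] [228 305  20  18 280] [0.4313 0.2961] [0.403  0.3437]
tri [(array([0.5739, 0.1604, 0.0072]), np.float64(0.0015038424975910973)), (array([0.5633, 0.2926, 0.0075]), np.float64(0.0010879152918268574)), (array([ 0.4727, -0.1491,  0.0784]), np.float64(0.0018473199597396773)), (array([0.4329, 0.2935, 0.008 ]), np.float64(2.7349040186474427e-05)), (array([0.3962, 0.1032, 0.3878]), np.float64(0.006019766594604769)), (array([0.4257, 0.1639, 0.0072]), np.float64(0.0004056968056107183))]
top green [(array([173.5455, 200.1818]), array([0.5028, 0.231 ])), (array([252.5, 210.5]), array([ 0.4647, -0.0361]))]
side green [(array([279.5, 221.5]), array([ 0.4588, -0.013 ]))]
knob [297.7703 173.9189] [293 166  13  17  74] [ 0.565 -0.177  0.15 ]
```

View pics/c1.png

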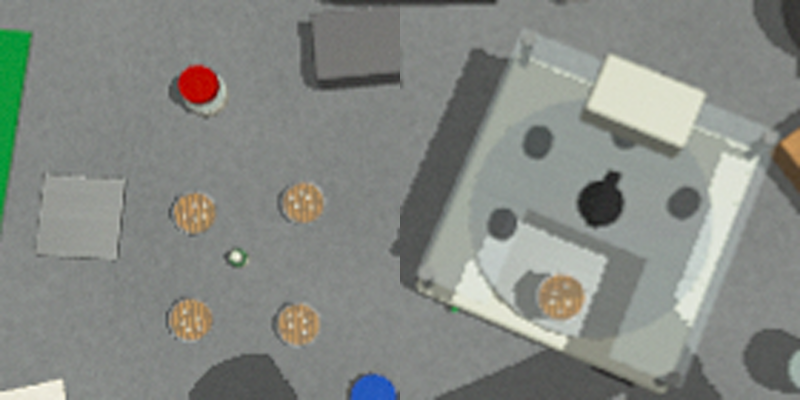

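The crop confirms the amber dishes, the plain grey loose plate and the white-lidded vial. The cover corners in the crop are near (525,35), (772,130), (418,287) and (668,390), with the black knob at (600,203).

Run:
```python
from h import *
np.set_printoptions(precision=4,suppress=True)
im,d=cap('top')
def cloud(n,d):
    v,u=np.mgrid[0:384,0:512]; uv=np.c_[u.ravel(),v.ravel()]
    o,dr=ray(n,uv); return (o+dr*d.reshape(-1,1)).reshape(384,512,3)
P=cloud('top',d); 
Z=P[...,2]
sub=lambda u0,u1,v0,v1:(slice(v0,v1),slice(u0,u1))
s=sub(285,325,155,200); m=(Z[s]>.125)&(im[s].max(2)<70); q=P[s][m]; print('bar',len(q),q.mean(0),q[:,2].min(),q[:,2].max())
if len(q)>5: print(cv2.minAreaRect(q[:,:2].astype(np.float32)*1000))
s=sub(285,350,120,165); m=(Z[s]>.14); q=P[s][m]; print('head',len(q),q.mean(0),cv2.minAreaRect(q[:,:2].astype(np.float32)*1000))
m=(np.abs(Z-.103)<.008); m[:, :225]=0; m[:,375:]=0; q=P[m]; print('cover',len(q)); 
if len(q)>5: print(cv2.minAreaRect(q[:,:2].astype(np.float32)*1000))
c=np.array([[525,35],[772,130],[668,390],[418,287]])*130/400+[235,110]
w=onz('top',c,.105); print(w,w.mean(0),np.linalg.norm(w-np.roll(w,1,0),axis=1)); print([np.degrees(np.arctan2(*(e[1],e[0]))) for e in (w[0]-w[3],w[1]-w[2],w[0]-w[1],w[3]-w[2])])
# plate
s=sub(95,140,160,210); m=((Z[s]>.004)&(Z[s]<.014)); q=P[s][m]; print('plateZ',len(q), np.median(Z[s][10:-10,15:-15]), cv2.minAreaRect(q[:,:2].astype(np.float32)*1000) if len(q)>5 else 0)
cc=np.array([[46,174],[126,178],[118,260],[38,253]])*140/400+[90,110]
w=onz('top',cc,.008);print('plate',w.mean(0),np.linalg.norm(w-np.roll(w,1,0),axis=1),np.degrees(np.arctan2((w[0]-w[3])[1],(w[0]-w[3])[0])))
```

```text
bar 83 [ 0.5611 -0.1837  0.161 ] 0.12847251660608539 1.218256603877571
((462.26068115234375, -118.53411102294922), (18.35070037841797, 304.6054992675781), 56.2908821105957)
head 749 [ 0.6555 -0.2253  0.1751] ((506.6441650390625, -160.2103729248047), (109.81414794921875, 412.22686767578125), 65.9559326171875)
cover 5800
((475.59344482421875, -147.7750244140625), (298.1278381347656, 947.8986206054688), 65.9879150390625)
[[ 0.7477 -0.545   0.105 ]
 [ 0.6395 -0.7958  0.105 ]
 [ 0.3682 -0.6599  0.105 ]
 [ 0.4764 -0.4133  0.105 ]] [ 0.5579 -0.6035  0.105 ] [0.3016 0.2731 0.3034 0.2693]
[np.float64(-25.889516848040877), np.float64(-26.603928073732956), np.float64(66.65174368555415), np.float64(66.32036177060586)]
plateZ 713 0.0064743124658733775 ((567.3243408203125, 435.99578857421875), (136.9443817138672, 170.36009216308594), 82.61003875732422)
plate [0.5595 0.4272 0.008 ] [0.0975 0.0973 0.1013 0.0966] -2.61237928402496
```

Run:
```python
from h import *
np.set_printoptions(precision=4,suppress=True)
im,d=cap('top')
v,u=np.mgrid[0:384,0:512]; o,dr=ray('top',np.c_[u.ravel(),v.ravel()]); P=(o+dr*d.reshape(-1,1)).reshape(384,512,3);Z=P[...,2]
def reg(lo,hi,u0,u1,v0,v1):
    m=(Z>lo)&(Z<hi)&(d>.3)&(u>u0)&(u<u1)&(v>v0)&(v<v1)
    n,l,s,c=cv2.connectedComponentsWithStats(m.astype(np.uint8)); i=1+s[1:,4].argmax(); q=P[l==i]
    R=cv2.minAreaRect(q[:,:2].astype(np.float32)*1000); print(len(q),q.mean(0),R); return q
reg(.125,.16,285,325,155,200)
reg(.14,.17,285,350,115,165); reg(.09,.112,225,375,110,250)
reg(.004,.014,95,140,160,210)
c=np.array([[525,35],[772,130],[668,390],[418,287]])-[400,0]; c=c*130/400+[235,110]
w=onz('top',c,.105); print(w.mean(0),np.linalg.norm(w-np.roll(w,1,0),axis=1)); print([np.degrees(np.arctan2(e[1],e[0])) for e in (w[0]-w[3],w[1]-w[2],w[0]-w[1],w[3]-w[2])])
a=np.radians(-24);x=np.array([np.cos(a),np.sin(a)]);print('axis from dish',np.array([.4727,-.1491])+.1*x)
```

```text
91 [ 0.5637 -0.1855  0.1476] ((565.4348754882812, -186.64488220214844), (14.102424621582031, 55.518882751464844), 65.94947052001953)
733 [ 0.6619 -0.2296  0.1539] ((663.8475952148438, -230.1607666015625), (109.58314514160156, 66.76551818847656), 66.18743133544922)
5757 [ 0.5723 -0.1917  0.1045] ((567.3717651367188, -189.1278839111328), (298.8379821777344, 294.4004211425781), 66.1362075805664)
689 [0.5591 0.4312 0.0072] ((559.168212890625, 429.84490966796875), (103.0076904296875, 100.06343841552734), 86.12840270996094)
[ 0.5625 -0.1857  0.105 ] [0.2958 0.2813 0.2986 0.2769]
[np.float64(-23.264487070349183), np.float64(-24.102106908552912), np.float64(67.42801067932763), np.float64(66.88338693844894)]
axis from dish [ 0.5641 -0.1898]
```

```bash
cat >> h.py <<'E'
W=np.array([.4733,-.148]); AX=np.array([.5647,-.1875]); YAW=-204
def go(xy,z,yaw=YAW,at=None):
    """units of shift in the tool frame at yaw, and turn units to reach yaw, from the present pose (or at=[x,y,z,yaw])"""
    if at is None:
        s=r.sense(); p=s['tcp_pos']; R=s['ee_rot']; at=[*p,np.degrees(np.arctan2(R[1,0],R[0,0]))]
        tilt=R.T@[0,0,-1]; print('t',round(s['time_s'],1),'pose',np.round(at,4),'w',round(s['gripper_width']*87,1),'tilt units',np.round(np.degrees(np.cross([0,0,1],tilt))/8,2))
    a=np.radians(yaw); x=np.array([np.cos(a),np.sin(a)]); y=np.array([x[1],-x[0]])
    d=np.array(xy)-at[:2]; turn=-((yaw-at[3]+180)%360-180)/8
    print('shift',np.round([d@x/.025,d@y/.025,(at[2]-z)/.025],2),'turn',round(turn,2)); return [*xy,z,yaw]
E
python3 - <<'E'
from h import *
w=go(W,.2); w=go(W,.075,at=w)
E
```

```text
t 0.2 pose [   0.2076   -0.5891    0.2219 -160.5941] w 87.0 tilt units [ 0.01 -0.    0.  ]
shift [-2.53 20.44  0.88] turn 5.43
shift [0. 0. 5.] turn 0.0
```

Call:
jog_arm --plan "0 0 0 0 0 0.9 -1; 0 0 0 0 0 0.9 -1; 0 0 0 0 0 0.9 -1; 0 0 0 0 0 0.9 -1; 0 0 0 0 0 0.9 -1; 0 0 0 0 0 0.93 -1; -0.13 1 0.04 0 0 0 -1; -0.13 1 0.04 0 0 0 -1; -0.13 1 0.04 0 0 0 -1; -0.13 1 0.04 0 0 0 -1"

```text
time_s: 1.2
tcp_pos: [0.2606, -0.5025, 0.2182]
ee_rot: [[-0.913, 0.407, -0.0], [0.407, 0.913, 0.0], [0.0, 0.0, -1.0]]
wrist_force: [-0.5, -0.3, -0.5]
gripper_width: 1.001
gripper_force: 0.0
```

Call:
jog_arm --plan "-0.13 1 0.04 0 0 0 -1; -0.13 1 0.04 0 0 0 -1; -0.13 1 0.04 0 0 0 -1; -0.13 1 0.04 0 0 0 -1; -0.13 1 0.04 0 0 0 -1; -0.13 1 0.04 0 0 0 -1; -0.13 1 0.04 0 0 0 -1; -0.13 1 0.04 0 0 0 -1; -0.13 1 0.04 0 0 0 -1; -0.13 1 0.04 0 0 0 -1"

```text
time_s: 2.2
tcp_pos: [0.3921, -0.2873, 0.2085]
ee_rot: [[-0.913, 0.407, -0.0], [0.407, 0.913, 0.0], [0.0, 0.0, -1.0]]
wrist_force: [0.3, -0.6, 0.3]
gripper_width: 0.999
gripper_force: 0.0
```

Call:
jog_arm --plan "-0.13 1 0.04 0 0 0 -0.7; -0.13 1 0.04 0 0 0 -0.7; -0.13 1 0.04 0 0 0 -0.7; -0.13 1 0.04 0 0 0 -0.7; -0.13 1 0.04 0 0 0 -0.7; 0 0.8 0.04 0 0 0 -0.7; 0 0.44 0.04 0 0 0 -0.7; 0 0 0 0 0 0 -0.7; 0 0 0 0 0 0 -0.7; 0 0 0 0 0 0 -0.7"

```text
time_s: 3.2
tcp_pos: [0.4698, -0.1531, 0.2016]
ee_rot: [[-0.913, 0.408, -0.0], [0.408, 0.913, -0.0], [0.0, -0.0, -1.0]]
wrist_force: [-0.2, 0.6, -0.3]
gripper_width: 0.848
gripper_force: 0.0
```

Run:
```python
from h import *
w=go(W,.16); w=go(W,.075,at=w)
```

```text
t 3.2 pose [ 4.698000e-01 -1.531000e-01  2.016000e-01  1.559199e+02] w 73.7 tilt units [-0. -0.  0.]
shift [-0.05  0.24  1.66] turn -0.01
shift [0.  0.  3.4] turn 0.0
```

Call:
jog_arm --plan "-0.05 0.24 0 0 0 0 -0.7; 0 0 0.8 0 0 0 -0.7; 0 0 0.8 0 0 0 -0.7; 0 0 0.8 0 0 0 -0.7; 0 0 0.8 0 0 0 -0.7; 0 0 0.7 0 0 0 -0.7; 0 0 0.6 0 0 0 -0.7; 0 0 0.36 0 0 0 -0.7; 0 0 0.2 0 0 0 -0.7; 0 0 0 0 0 0 -0.7"

```text
time_s: 4.2
tcp_pos: [0.4737, -0.1476, 0.0748]
ee_rot: [[-0.913, 0.407, -0.001], [0.407, 0.913, -0.0], [0.001, -0.0, -1.0]]
wrist_force: [0.6, -0.1, 0.4]
gripper_width: 0.851
gripper_force: 0.0
```

Call:
jog_arm --plan "0 0 0 0 0 0 0.5; 0 0 0 0 0 0 0.5; 0 0 0 0 0 0 0.5; 0 0 0 0 0 0 0.5; 0 0 0 0 0 0 0.5; 0 0 0 0 0 0 0.5; 0 0 0 0 0 0 0.5; 0 0 0 0 0 0 0.5; 0 0 -0.2 0 0 0 0.5; 0 0 -0.2 0 0 0 0.5"

```text
time_s: 5.2
tcp_pos: [0.4733, -0.1474, 0.0848]
ee_rot: [[-0.913, 0.407, -0.001], [0.407, 0.913, 0.0], [0.001, -0.0, -1.0]]
wrist_force: [-0.4, -0.3, 0.2]
gripper_width: 0.613
gripper_force: 30.0
```

Call:
jog_arm --plan "0 0 -0.9 0 0 0 0.5; 0 0 -0.9 0 0 0 0.5; 0 0 -0.9 0 0 0 0.5; 0 0 -0.7 0 0 0 0.5; 0.26 0.94 0 0 0 0 0.5; 0.26 0.94 0 0 0 0 0.5; 0.26 0.94 0 0 0 0 0.5; 0.26 0.94 0 0 0 0 0.5; 0.26 0.94 0 0 0 0 0.5; 0.26 0.94 0 0 0 0 0.5"

```text
time_s: 6.2
tcp_pos: [0.4954, -0.0019, 0.1701]
ee_rot: [[-0.913, 0.407, -0.0], [0.407, 0.913, 0.0], [0.0, -0.0, -1.0]]
wrist_force: [0.5, 0.5, -1.0]
gripper_width: 0.613
gripper_force: 30.0
```

Call:
jog_arm --plan "0.26 0.94 0 0 0 0 0.5; 0.26 0.94 0 0 0 0 0.5; 0.26 0.94 0 0 0 0 0.5; 0.26 0.94 0 0 0 0 0.5; 0.26 0.94 0 0 0 0 0.5; 0.26 0.94 0 0 0 0 0.5; 0.26 0.94 0 0 0 0 0.5; 0.26 0.94 0 0 0 0 0.5; 0.26 0.94 0 0 0 0 0.5; 0.26 0.94 0 0 0 0 0.5"

```text
time_s: 7.2
tcp_pos: [0.5317, 0.2392, 0.1699]
ee_rot: [[-0.913, 0.407, -0.001], [0.407, 0.913, -0.0], [0.0, -0.0, -1.0]]
wrist_force: [-0.3, 0.4, -0.3]
gripper_width: 0.615
gripper_force: 30.0
```

```bash
cat >> h.py <<'E'
def top():
    im,d=cap('top'); v,u=np.mgrid[0:384,0:512]; o,dr=ray('top',np.c_[u.ravel(),v.ravel()])
    return im,d,(o+dr*d.reshape(-1,1)).reshape(384,512,3),u,v
def dishes(nm='top',z=.009,box=None):
    im,d=cap(nm); out=[]
    for c,s in blobs(amber(im),60,400):
        p=onz(nm,[c],z)[0][:2]; out.append(p)
    print(nm,np.round(out,4).tolist())
E
python3 - <<'E'
from h import *
im,d,P,u,v=top(); Z=P[...,2]
m=((Z>.004)&(Z<.014)&(d>.3)&(u>85)&(u<150)&(v>150)&(v<225)).astype(np.uint8)
n,l,s,c=cv2.connectedComponentsWithStats(m);i=1+s[1:,4].argmax();q=P[l==i];print(len(q),cv2.minAreaRect(q[:,:2].astype(np.float32)*1000))
cv2.imwrite('pics/p1.png',cv2.resize(im[110:260,50:250],None,fx=3,fy=3)[...,::-1])
cap('side','s1.png')
w=go([.5592,.429],.17)
E
```

```text
191 ((537.2268676757812, 420.6690673828125), (75.7768325805664, 56.504005432128906), 88.75841522216797)
t 7.3 pose [  0.5322   0.2407   0.1696 156.1087] w 53.3 tilt units [ 0.  0. -0.]
shift [ 2.08  7.32 -0.01] turn 0.01
```

View pics/s1.png

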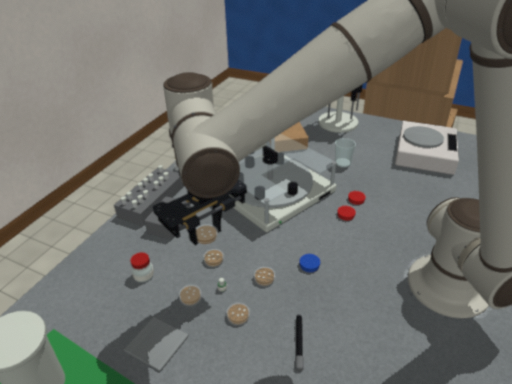

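The side view shows the finished dish held in the fingers. The plate is still at (157,343) and the four fresh dishes are in place.

Call:
jog_arm --plan "0.26 0.92 0 0 0 0 0.5; 0.26 0.92 0 0 0 0 0.5; 0.26 0.92 0 0 0 0 0.5; 0.26 0.92 0 0 0 0 0.5; 0.26 0.92 0 0 0 0 0.5; 0.26 0.92 0 0 0 0 0.5; 0.26 0.92 0 0 0 0 0.5; 0.26 0.88 0 0 0 0 0.5; 0 0 0.5 0 0 0 0.5; 0 0 0.8 0 0 0 0.5"

```text
time_s: 8.3
tcp_pos: [0.5592, 0.4269, 0.1378]
ee_rot: [[-0.913, 0.407, 0.001], [0.407, 0.913, 0.001], [-0.001, 0.002, -1.0]]
wrist_force: [0.3, 0.2, -1.1]
gripper_width: 0.61
gripper_force: 30.0
```

Call:
jog_arm --plan "0 0 0.8 0 0 0 0.5; 0 0 0.8 0 0 0 0.5; 0 0 0.8 0 0 0 0.5; 0 0 0.8 0 0 0 0.5; 0 0 0.7 0 0 0 0.5; 0 0 0.5 0 0 0 0.5; 0 0 0.3 0 0 0 0.5; 0 0 0.2 0 0 0 0.5; 0 0 0 0 0 0 0.5; 0 0 0 0 0 0 0.5"

```text
time_s: 9.3
tcp_pos: [0.5593, 0.4269, 0.0158]
ee_rot: [[-0.913, 0.407, 0.001], [0.407, 0.913, 0.001], [-0.001, 0.001, -1.0]]
wrist_force: [-0.9, 0.7, -0.4]
gripper_width: 0.613
gripper_force: 30.0
```

Call:
jog_arm --plan "0 0 0.1 0 0 0 0.5; 0 0 0.06 0 0 0 0.5; 0 0 0 0 0 0 0.5; 0 0 0 0 0 0 0; 0 0 0 0 0 0 -0.4; 0 0 0 0 0 0 -0.7; 0 0 0 0 0 0 -0.7; 0 0 0 0 0 0 -0.7; 0 0 0 0 0 0 -0.7; 0 0 0 0 0 0 -0.7"

```text
time_s: 10.3
tcp_pos: [0.5589, 0.4266, 0.011]
ee_rot: [[-0.913, 0.407, -0.0], [0.407, 0.913, -0.0], [0.0, -0.0, -1.0]]
wrist_force: [0.6, -0.2, 0.3]
gripper_width: 0.845
gripper_force: 0.0
```

Call:
jog_arm --plan "0 0 -0.3 0 0 0 -0.7; 0 0 -0.5 0 0 0 -0.7; 0 0 -0.8 0 0 0 -0.7; 0 0 -0.8 0 0 0 -0.7; 0 0 -0.8 0 0 0 -0.7; -0.5 -1 0 0 0 0 -0.7; -0.5 -1 0 0 0 0 -0.7; -0.5 -1 0 0 0 0 -0.7; -0.5 -1 0 0 0 0 -0.7; -0.5 -1 0 0 0 0 -0.7"

```text
time_s: 11.3
tcp_pos: [0.5654, 0.2862, 0.0927]
ee_rot: [[-0.914, 0.407, 0.002], [0.407, 0.914, 0.001], [-0.001, 0.002, -1.0]]
wrist_force: [0.5, -0.1, -0.7]
gripper_width: 0.855
gripper_force: 0.0
```

Run:
```python
from h import *
dishes('top');dishes('side');dishes('side',.017); cap('side','s2.png')
for xy in ([.5629,.2923],[.4327,.2932]): go(xy,.1)
```

```text
top [[0.7239, 0.296], [0.5746, 0.1602], [0.5585, 0.4305], [0.4328, 0.2932], [0.4257, 0.1637]]
side [[0.9102, -0.2907], [0.5707, 0.1606], [0.4251, 0.1648], [0.4328, 0.2938], [0.5594, 0.4244]]
side [[0.9008, -0.2825], [0.5669, 0.1675], [0.422, 0.1716], [0.4296, 0.2992], [0.5551, 0.4282]]
t 11.5 pose [5.658000e-01 2.870000e-01 9.250000e-02 1.559232e+02] w 74.2 tilt units [ 0.01  0.01 -0.  ]
shift [ 0.19  0.15 -0.3 ] turn -0.01
t 11.5 pose [5.658000e-01 2.870000e-01 9.250000e-02 1.559232e+02] w 74.2 tilt units [ 0.01  0.01 -0.  ]
shift [ 4.96 -1.94 -0.3 ] turn -0.01
```

View pics/s2.png

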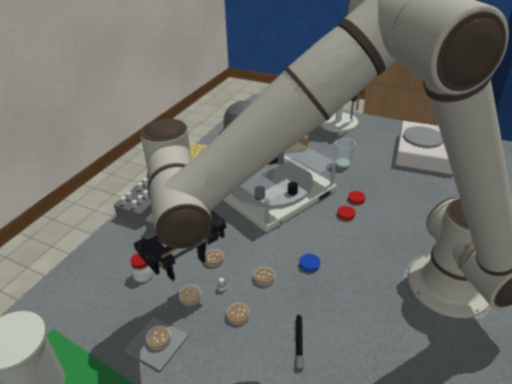

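The finished dish lies in the middle of the plate, at about (158,338). The gripper stands over fresh dish A, next to be taken.

Call:
jog_arm --plan "0.19 0.15 0 0 0 0 -0.7; 0 0 0.6 0 0 0 -0.7; 0 0 0.7 0 0 0 -0.7; 0 0 0.7 0 0 0 -0.7; 0 0 0.7 0 0 0 -0.7; 0 0 0.5 0 0 0 -0.7; 0 0 0.25 0 0 0 -0.7; 0 0 0.1 0 0 0 -0.7; 0 0 0 0 0 0 -0.7; 0 0 0 0 0 0 -0.7"

```text
time_s: 12.5
tcp_pos: [0.5627, 0.2928, 0.0031]
ee_rot: [[-0.913, 0.407, 0.001], [0.407, 0.913, 0.001], [-0.001, 0.001, -1.0]]
wrist_force: [0.9, 0.7, -0.0]
gripper_width: 0.851
gripper_force: 0.0
```

Call:
jog_arm --plan "0 0 0 0 0 0 0.5; 0 0 0 0 0 0 0.5; 0 0 0 0 0 0 0.5; 0 0 0 0 0 0 0.5; 0 0 0 0 0 0 0.5; 0 0 0 0 0 0 0.5; 0 0 0 0 0 0 0.5; 0 0 0 0 0 0 0.5; 0 0 -0.2 0 0 0 0.5; 0 0 -0.4 0 0 0 0.5"

```text
time_s: 13.5
tcp_pos: [0.5615, 0.2918, 0.0166]
ee_rot: [[-0.913, 0.407, -0.002], [0.407, 0.913, -0.002], [0.001, -0.002, -1.0]]
wrist_force: [0.6, -1.1, -1.1]
gripper_width: 0.615
gripper_force: 30.0
```

Run:
```python
from h import *
go(W,.17)
```

```text
t 13.5 pose [5.615000e-01 2.918000e-01 1.660000e-02 1.559605e+02] w 53.5 tilt units [-0.02 -0.01  0.  ]
shift [ -3.93 -17.51  -6.13] turn -0.0
```

Call:
jog_arm --plan "0 0 -0.9 0 0 0 0.5; 0 0 -0.9 0 0 0 0.5; 0 0 -0.9 0 0 0 0.5; -0.23 -1 -0.7 0 0 0 0.5; -0.23 -1 -0.7 0 0 0 0.5; -0.23 -1 -0.7 0 0 0 0.5; -0.23 -1 -0.7 0 0 0 0.5; -0.23 -1 -0.63 0 0 0 0.5; -0.23 -1 0 0 0 0 0.5; -0.23 -1 0 0 0 0 0.5"

```text
time_s: 14.5
tcp_pos: [0.5277, 0.1153, 0.172]
ee_rot: [[-0.913, 0.407, 0.002], [0.407, 0.913, 0.001], [-0.001, 0.002, -1.0]]
wrist_force: [0.2, -1.0, -0.9]
gripper_width: 0.615
gripper_force: 30.0
```

Call:
jog_arm --plan "-0.23 -1 0 0 0 0 0.5; -0.23 -1 0 0 0 0 0.5; -0.23 -1 0 0 0 0 0.5; -0.23 -1 0 0 0 0 0.5; -0.23 -1 0 0 0 0 0.5; -0.23 -1 0 0 0 0 0.5; -0.23 -1 0 0 0 0 0.5; -0.23 -0.9 0 0 0 0 0.5; -0.23 -0.61 0 0 0 0 0.5; 0 0 0 0 0 0 0.5"

```text
time_s: 15.5
tcp_pos: [0.488, -0.1007, 0.1711]
ee_rot: [[-0.912, 0.41, 0.001], [0.41, 0.912, 0.0], [-0.0, 0.0, -1.0]]
wrist_force: [-0.3, 0.3, -0.3]
gripper_width: 0.615
gripper_force: 30.0
```

Run:
```python
from h import *
go(W,.0755); cap('side','s3.png')
```

```text
t 15.5 pose [ 4.880000e-01 -1.007000e-01  1.711000e-01  1.558179e+02] w 53.5 tilt units [ 0.  0. -0.]
shift [-0.23 -1.97  3.82] turn -0.02
```

View pics/s3.png

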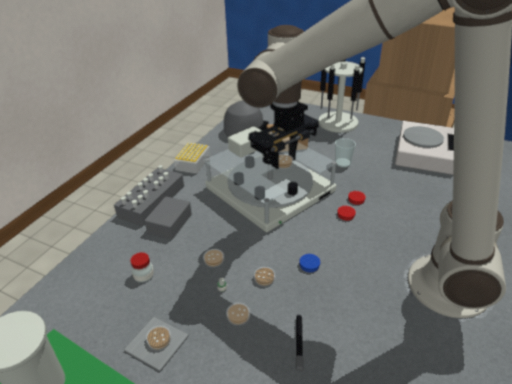

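The dish is held in the fingers at (285,158) and the three others are in place.

Call:
jog_arm --plan "-0.12 -1 0 0 0 0 0.5; -0.11 -0.97 0 0 0 0 0.5; 0 0 0 0 0 0 0.5; 0 0 0.8 0 0 0 0.5; 0 0 0.8 0 0 0 0.5; 0 0 0.8 0 0 0 0.5; 0 0 0.6 0 0 0 0.5; 0 0 0.4 0 0 0 0.5; 0 0 0.2 0 0 0 0.5; 0 0 0 0 0 0 0.5"

```text
time_s: 16.55
tcp_pos: [0.4737, -0.1461, 0.0803]
ee_rot: [[-0.914, 0.407, -0.001], [0.407, 0.914, -0.0], [0.001, -0.0, -1.0]]
wrist_force: [-0.1, 0.8, -1.0]
gripper_width: 0.614
gripper_force: 30.0
```

Run:
```python
from h import *
go(W,.075)
```

```text
t 16.6 pose [ 4.73700e-01 -1.46100e-01  8.03000e-02  1.56008e+02] w 53.4 tilt units [-0. -0.  0.]
shift [-0.02 -0.08  0.21] turn 0.0
```

Call:
jog_arm --plan "0 -0.08 0.12 0 0 0 0.5; 0 0 0.08 0 0 0 0.5; 0 0 0 0 0 0 0.5; 0 0 0 0 0 0 0; 0 0 0 0 0 0 -0.4; 0 0 0 0 0 0 -0.7; 0 0 0 0 0 0 -0.7; 0 0 0 0 0 0 -0.7; 0 0 0 0 0 0 -0.7; 0 0 0 0 0 0 -0.7"

```text
time_s: 17.55
tcp_pos: [0.4728, -0.1484, 0.0755]
ee_rot: [[-0.913, 0.407, -0.0], [0.407, 0.913, -0.0], [0.0, -0.0, -1.0]]
wrist_force: [0.4, 0.3, 0.4]
gripper_width: 0.846
gripper_force: 0.0
```

Call:
jog_arm --plan "0 0 -0.3 0 0 0 -0.7; 0 0 -0.6 0 0 0 -0.7; 0 0 -1 0 0 0 -0.7; 0 0 -1 0 0 0 -0.7; 0 0 -1 0 0 0 -0.7; -0.5 0 -0.4 0 0 0 -0.7; -0.9 0 0 0 0 0 -0.7; -1 0 0 0 0 0 -0.7; -1 0 0 0 0 0 -0.7; -0.58 0 0 0 0 0 -0.7"

```text
time_s: 18.55
tcp_pos: [0.5651, -0.1896, 0.1835]
ee_rot: [[-0.913, 0.407, 0.001], [0.407, 0.913, -0.0], [-0.001, 0.0, -1.0]]
wrist_force: [-0.2, -0.4, -0.6]
gripper_width: 0.847
gripper_force: 0.0
```

Run:
```python
from h import *
go(AX,.125); dishes('side',.081); cap('side','s4.png')
im,d=cap('side'); cv2.imwrite('pics/s4.png',cv2.resize(im[90:240,180:360],None,fx=4,fy=4)[...,::-1])
```

```text
t 18.6 pose [  0.5651  -0.1896   0.1835 155.9617] w 73.7 tilt units [ 0.    0.01 -0.  ]
shift [0.05 0.07 2.34] turn -0.0
side [[0.9592, -0.848], [0.6966, -0.8572], [0.0143, -0.8571], [0.8374, -0.1657], [0.4717, -0.1448], [0.5312, 0.2213], [0.3971, 0.2244], [0.4037, 0.3458], [0.5211, 0.4597]]
```

View pics/s4.png

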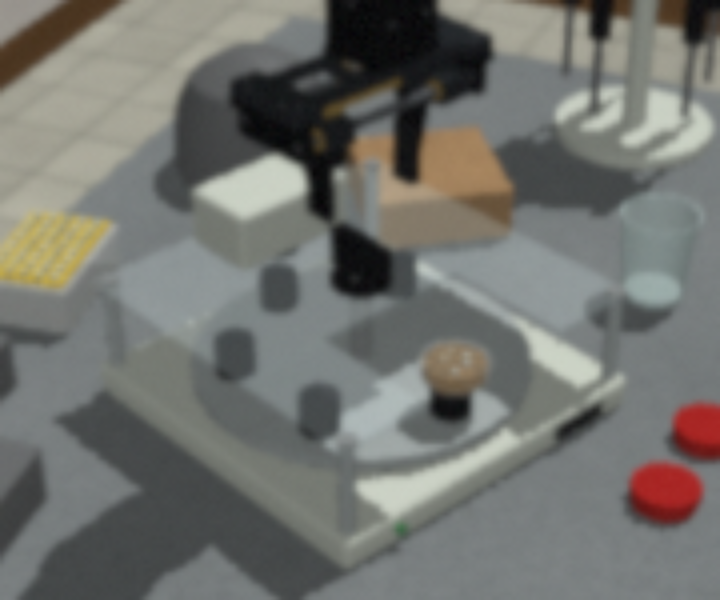

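The crop shows the fresh dish flat on the stage at (455,365) and the knob under the open fingers at (360,260).

Call:
jog_arm --plan "0.05 0.05 0.7 0 0 0 -0.7; 0 0 0.7 0 0 0 -0.6; 0 0 0.5 0 0 0 -0.5; 0 0 0.3 0 0 0 -0.3; 0 0 0.14 0 0 0 -0.1; 0 0 0 0 0 0 0.1; 0 0 0 0 0 0 0.4; 0 0 0 0 0 0 0.8; 0 0 0 0 0 0 0.9; 0 0 0 0 0 0 0.9"

```text
time_s: 19.7
tcp_pos: [0.5632, -0.1873, 0.1249]
ee_rot: [[-0.913, 0.407, 0.001], [0.407, 0.913, -0.0], [-0.001, 0.0, -1.0]]
wrist_force: [-0.7, 0.1, -0.3]
gripper_width: 0.196
gripper_force: 0.0
```

Call:
jog_arm --plan "0 0 0 0 0 0 0.9; 0 0 0 0 0 0 0.9; 0 0 0 0 0 0 0.9; 0 0 0 0 0 0 0.9; 0 0 0 0 0 0 0.9; 0 0 0 0 0 -0.2 0.9; 0 0 0 0 0 -0.4 0.9; 0 0 0 0 0 -0.6 0.9; 0 0 0 0 0 -0.7 0.9; 0 0 0 0 0 -0.7 0.9"

```text
time_s: 20.7
tcp_pos: [0.5635, -0.1874, 0.1248]
ee_rot: [[-0.999, 0.052, 0.001], [0.052, 0.999, -0.0], [-0.001, -0.0, -1.0]]
wrist_force: [0.6, 0.0, -0.6]
gripper_width: 0.156
gripper_force: 30.0
```

Call:
jog_arm --plan "0 0 0 0 0 -0.7 0.9; 0 0 0 0 0 -0.7 0.9; 0 0 0 0 0 -0.7 0.9; 0 0 0 0 0 -0.7 0.9; 0 0 0 0 0 -0.7 0.9; 0 0 0 0 0 -0.6 0.9; 0 0 0 0 0 -0.5 0.9; 0 0 0 0 0 -0.3 0.9; 0 0 0 0 0 0 0.9; 0 0 0 0 0 0 0.9"

```text
time_s: 21.7
tcp_pos: [0.5642, -0.1899, 0.1249]
ee_rot: [[-0.809, -0.588, 0.003], [-0.588, 0.809, -0.004], [-0.0, -0.004, -1.0]]
wrist_force: [4.2, -8.2, -3.8]
gripper_width: 0.159
gripper_force: 30.1
```

Call:
jog_arm --plan "0 0 0 0 0 0 0.5; 0 0 0 0 0 0 0.2; 0 0 0 0 0 0 -0.2; 0 0 0 0 0 0 -0.5; 0 0 0 0 0 0 -0.7; 0 0 -0.3 0 0 0 -0.7; 0 0 -0.6 0 0 0 -0.7; 0 0 -0.8 0 0 0 -0.7; 0 0 -0.8 0 0 0 -0.7; 0 0 -0.3 0 0 0 -0.7"

```text
time_s: 22.7
tcp_pos: [0.5643, -0.1875, 0.1975]
ee_rot: [[-0.809, -0.588, 0.005], [-0.588, 0.809, -0.001], [-0.003, -0.004, -1.0]]
wrist_force: [0.6, -0.8, -0.3]
gripper_width: 0.84
gripper_force: 0.0
```

```bash
cat >> h.py <<'E'
def knob():
    im,d,P,u,v=top(); Z=P[...,2]
    m=((Z>.125)&(Z<.16)&(d>.3)&(u>285)&(u<325)&(v>150)&(v<200)&(im.max(2)<90)).astype(np.uint8)
    n,l,s,c=cv2.connectedComponentsWithStats(m)
    if n>1: q=P[l==1+s[1:,4].argmax()]; print('knob',len(q),cv2.minAreaRect(q[:,:2].astype(np.float32)*1000))
E
python3 - <<'E'
from h import *
knob(); im,d=cap('side'); cv2.imwrite('pics/s5.png',cv2.resize(im[90:240,180:360],None,fx=4,fy=4)[...,::-1])
w=go(AX,.19); go([.5742,.1602],.19)
E
```

```text
knob 60 ((572.7142333984375, -181.5982208251953), (35.81727981567383, 14.48316764831543), 36.54425048828125)
t 22.8 pose [   0.5637   -0.1873    0.1961 -144.0161] w 73.5 tilt units [-0.01  0.02  0.  ]
shift [-0.04  0.01  0.24] turn 7.5
t 22.8 pose [   0.5637   -0.1873    0.1961 -144.0161] w 73.5 tilt units [-0.01  0.02  0.  ]
shift [ 5.27 12.87  0.24] turn 7.5
```

View pics/s5.png

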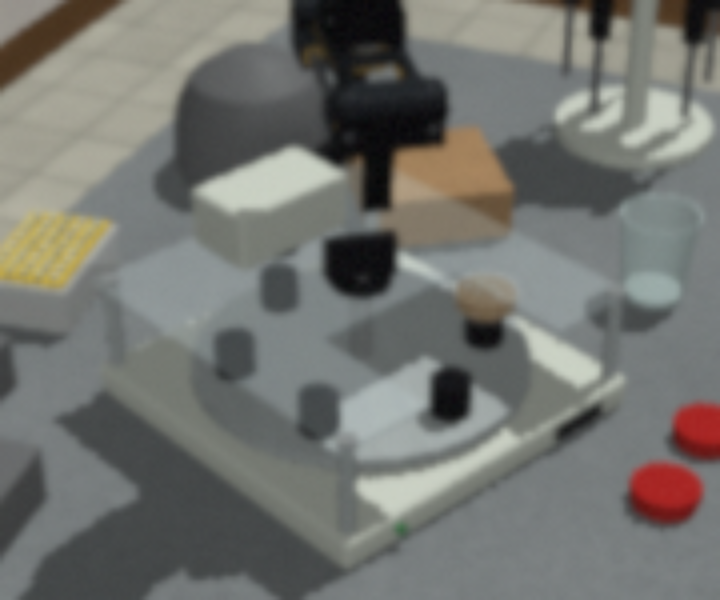

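Dish 1 is under the cover at (485,300), stage 1 is bare in the window at (450,390), and the knob reads 36.5° against an expected 36°.

Call:
jog_arm --plan "0 0 0.02 0 0 0.8 -0.7; 0 0 0 0 0 0.9 -0.7; 0 0 0 0 0 1 -0.7; 0 0 0 0 0 1 -0.7; 0 0 0 0 0 1 -0.7; 0 0 0 0 0 1 -0.7; 0 0 0 0 0 1 -0.7; 0 0 0 0 0 0.8 -0.7; 0.4 0.9 0 0 0 0 -0.7; 0.4 1 0 0 0 0 -0.7"

```text
time_s: 23.8
tcp_pos: [0.5632, -0.1357, 0.1925]
ee_rot: [[-0.912, 0.409, -0.003], [0.409, 0.912, 0.0], [0.003, -0.001, -1.0]]
wrist_force: [0.9, 0.7, -0.6]
gripper_width: 0.848
gripper_force: 0.0
```

Call:
jog_arm --plan "0.41 1 0 0 0 0 -0.7; 0.41 1 0 0 0 0 -0.7; 0.41 1 0 0 0 0 -0.7; 0.41 1 0 0 0 0 -0.7; 0.41 1 0 0 0 0 -0.7; 0.41 1 0 0 0 0 -0.7; 0.41 1 0 0 0 0 -0.7; 0.41 1 0.5 0 0 0 -0.7; 0.41 1 0.5 0 0 0 -0.7; 0.41 1 0.5 0 0 0 -0.7"

```text
time_s: 24.8
tcp_pos: [0.5714, 0.1352, 0.1549]
ee_rot: [[-0.913, 0.407, -0.002], [0.407, 0.913, -0.001], [0.002, -0.001, -1.0]]
wrist_force: [0.7, 0.7, 0.2]
gripper_width: 0.852
gripper_force: 0.0
```

Run:
```python
from h import *
go([.574,.1604],.0035)
```

```text
t 24.8 pose [5.714000e-01 1.352000e-01 1.549000e-01 1.559641e+02] w 74.1 tilt units [-0.01 -0.01  0.  ]
shift [0.32 0.96 6.05] turn -0.0
```

Call:
jog_arm --plan "0.32 0.96 0 0 0 0 -0.7; 0 0 0.8 0 0 0 -0.7; 0 0 1 0 0 0 -0.7; 0 0 1 0 0 0 -0.7; 0 0 1 0 0 0 -0.7; 0 0 0.9 0 0 0 -0.7; 0 0 0.7 0 0 0 -0.7; 0 0 0.4 0 0 0 -0.7; 0 0 0.2 0 0 0 -0.7; 0 0 0 0 0 0 -0.7"

```text
time_s: 25.8
tcp_pos: [0.5744, 0.1593, 0.0059]
ee_rot: [[-0.913, 0.407, -0.001], [0.407, 0.913, -0.001], [0.001, -0.001, -1.0]]
wrist_force: [-0.3, 0.1, -0.8]
gripper_width: 0.846
gripper_force: 0.0
```

Call:
jog_arm --plan "0 0 0.04 0 0 0 -0.7; 0 0 0 0 0 0 0.5; 0 0 0 0 0 0 0.5; 0 0 0 0 0 0 0.5; 0 0 0 0 0 0 0.5; 0 0 0 0 0 0 0.5; 0 0 0 0 0 0 0.5; 0 0 0 0 0 0 0.5; 0 0 0 0 0 0 0.5; 0 0 -0.2 0 0 0 0.5"

```text
time_s: 26.8
tcp_pos: [0.5741, 0.1592, 0.0099]
ee_rot: [[-0.913, 0.407, -0.002], [0.407, 0.913, -0.001], [0.001, -0.001, -1.0]]
wrist_force: [0.0, 0.2, -1.3]
gripper_width: 0.608
gripper_force: 30.0
```

Run:
```python
from h import *
go(W,.17)
```

```text
t 26.8 pose [5.741000e-01 1.592000e-01 9.900000e-03 1.559552e+02] w 52.9 tilt units [-0.01 -0.01  0.  ]
shift [ -1.31 -12.87  -6.41] turn -0.01
```

Call:
jog_arm --plan "0 0 -0.7 0 0 0 0.5; 0 0 -1 0 0 0 0.5; 0 0 -1 0 0 0 0.5; -0.1 -0.8 -1 0 0 0 0.5; -0.1 -1 -1 0 0 0 0.5; -0.1 -1 -1 0 0 0 0.5; -0.1 -1 -0.7 0 0 0 0.5; -0.1 -1 0 0 0 0 0.5; -0.1 -1 0 0 0 0 0.5; -0.1 -1 0 0 0 0 0.5"

```text
time_s: 27.8
tcp_pos: [0.5207, -0.0039, 0.1705]
ee_rot: [[-0.913, 0.407, -0.0], [0.407, 0.913, 0.0], [0.0, -0.0, -1.0]]
wrist_force: [-0.1, -0.4, -1.2]
gripper_width: 0.611
gripper_force: 30.0
```

Call:
jog_arm --plan "-0.1 -1 0 0 0 0 0.5; -0.1 -1 0 0 0 0 0.5; -0.1 -1 0 0 0 0 0.5; -0.1 -1 0 0 0 0 0.5; -0.1 -1 0 0 0 0 0.5; -0.1 -0.8 0 0 0 0 0.5; 0 -0.27 0 0 0 0 0.5; 0 0 0 0 0 0 0.5; 0 0 0 0 0 0 0.5; 0 0 0 0 0 0 0.5"

```text
time_s: 28.8
tcp_pos: [0.4737, -0.1469, 0.1705]
ee_rot: [[-0.914, 0.406, 0.0], [0.406, 0.914, 0.0], [-0.0, 0.0, -1.0]]
wrist_force: [0.7, -0.4, -0.7]
gripper_width: 0.608
gripper_force: 30.0
```

Run:
```python
from h import *
go(W,.0765); s=r.sense(); print(s['gripper_force'])
# held dish position seen from side
dishes('side',s['tcp_pos'][2]+.004)
```

```text
t 28.8 pose [ 4.737000e-01 -1.469000e-01  1.705000e-01  1.560273e+02] w 52.9 tilt units [ 0.  0. -0.]
shift [-0.   -0.05  3.76] turn 0.0
29.99991685152054
side [[0.7449, -0.0383], [0.3611, 0.3014], [0.3673, 0.4069], [0.4691, 0.5063]]
```

Call:
jog_arm --plan "0 -0.05 0.7 0 0 0 0.5; 0 0 0.8 0 0 0 0.5; 0 0 0.8 0 0 0 0.5; 0 0 0.6 0 0 0 0.5; 0 0 0.4 0 0 0 0.5; 0 0 0.2 0 0 0 0.5; 0 0 0.1 0 0 0 0.5; 0 0 0.1 0 0 0 0.5; 0 0 0 0 0 0 0.5; 0 0 0 0 0 0 0.5"

```text
time_s: 29.85
tcp_pos: [0.4733, -0.1488, 0.0785]
ee_rot: [[-0.913, 0.407, 0.001], [0.407, 0.913, -0.0], [-0.001, 0.0, -1.0]]
wrist_force: [-0.1, 0.3, -0.4]
gripper_width: 0.612
gripper_force: 30.0
```

Call:
jog_arm --plan "0 0 0.05 0 0 0 0.5; 0 0 0 0 0 0 0.5; 0 0 0 0 0 0 0.5; 0 0 0 0 0 0 0; 0 0 0 0 0 0 -0.4; 0 0 0 0 0 0 -0.7; 0 0 0 0 0 0 -0.7; 0 0 0 0 0 0 -0.7; 0 0 -0.3 0 0 0 -0.7; 0 0 -0.6 0 0 0 -0.7"

```text
time_s: 30.85
tcp_pos: [0.4721, -0.1487, 0.0989]
ee_rot: [[-0.913, 0.407, -0.003], [0.407, 0.913, 0.0], [0.003, -0.001, -1.0]]
wrist_force: [-0.2, 0.3, -0.3]
gripper_width: 0.846
gripper_force: 0.0
```

Call:
jog_arm --plan "0 0 -1 0 0 0 -0.7; 0 0 -1 0 0 0 -0.7; 0 0 -1 0 0 0 -0.7; -0.5 0 -0.5 0 0 0 -0.7; -1 0 0 0 0 0 -0.7; -1 0 0 0 0 0 -0.7; -1 0 0 0 0 0 -0.7; -0.48 0 0 0 0 0 -0.7; 0 0 0 0 0 0 -0.7; 0 0 0 0 0 0 -0.7"

```text
time_s: 31.85
tcp_pos: [0.5629, -0.189, 0.1866]
ee_rot: [[-0.913, 0.407, -0.001], [0.407, 0.913, 0.0], [0.001, -0.0, -1.0]]
wrist_force: [-0.5, -0.5, -0.2]
gripper_width: 0.852
gripper_force: 0.0
```

Run:
```python
from h import *
dishes('side',.081);dishes('top',.081);go([.5637,-.1874],.125,-144)
im,d=cap('side'); cv2.imwrite('pics/s6.png',cv2.resize(im[90:240,180:360],None,fx=4,fy=4)[...,::-1])
```

```text
side [[0.9639, -0.8488], [0.6933, -0.8574], [0.0126, -0.8567], [0.8372, -0.166], [0.4703, -0.1468], [0.3971, 0.2245], [0.4037, 0.3459], [0.521, 0.4598]]
top [[0.7024, 0.2764], [0.5463, 0.4035], [0.4727, -0.1496], [0.4275, 0.2739], [0.4207, 0.1524]]
t 31.9 pose [  0.5628  -0.1889   0.1869 155.9813] w 74.0 tilt units [ 0. -0.  0.]
shift [-0.06  0.03  2.48] turn -7.5
```

View pics/s6.png

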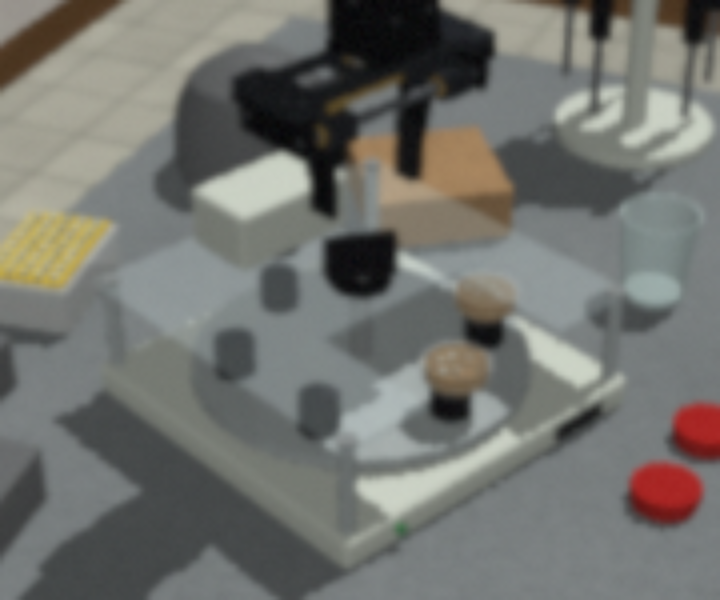

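Both dishes sit on their stages, at (485,300) and (457,370).

Call:
jog_arm --plan "0 0 0 0 0 -0.7 -0.7; 0 0 0 0 0 -0.9 -0.7; 0 0 0 0 0 -1 -0.7; 0 0 0 0 0 -1 -0.7; 0 0 0 0 0 -1 -0.7; 0 0 0 0 0 -1 -0.7; 0 0 0 0 0 -1 -0.7; 0 0 0 0 0 -0.9 -0.7; -0.06 0.03 0.5 0 0 0 -0.7; 0 0 0.6 0 0 0 -0.6"

```text
time_s: 33.0
tcp_pos: [0.5645, -0.1873, 0.1593]
ee_rot: [[-0.811, -0.585, 0.002], [-0.585, 0.811, 0.0], [-0.002, -0.001, -1.0]]
wrist_force: [-0.3, 0.3, 0.0]
gripper_width: 0.823
gripper_force: 0.0
```

Call:
jog_arm --plan "0 0 0.7 0 0 0 -0.6; 0 0 0.5 0 0 0 -0.5; 0 0 0.18 0 0 0 -0.3; 0 0 0 0 0 0 0; 0 0 0 0 0 0 0.3; 0 0 0 0 0 0 0.6; 0 0 0 0 0 0 0.9; 0 0 0 0 0 0 0.9; 0 0 0 0 0 0 0.9; 0 0 0 0 0 0 0.9"

```text
time_s: 34.0
tcp_pos: [0.5656, -0.189, 0.1251]
ee_rot: [[-0.809, -0.588, 0.002], [-0.588, 0.809, -0.002], [-0.001, -0.003, -1.0]]
wrist_force: [2.2, -4.7, -2.1]
gripper_width: 0.158
gripper_force: 30.0
```

Call:
jog_arm --plan "0 0 0 0 0 0 0.9; 0 0 0 0 0 0 0.9; 0 0 0 0 0 0 0.9; 0 0 0 0 0 -0.3 0.9; 0 0 0 0 0 -0.5 0.9; 0 0 0 0 0 -0.7 0.9; 0 0 0 0 0 -0.7 0.9; 0 0 0 0 0 -0.7 0.9; 0 0 0 0 0 -0.7 0.9; 0 0 0 0 0 -0.7 0.9"

```text
time_s: 35.0
tcp_pos: [0.5667, -0.1898, 0.1251]
ee_rot: [[-0.332, -0.943, 0.005], [-0.943, 0.332, -0.003], [0.001, -0.005, -1.0]]
wrist_force: [5.7, -8.4, -5.0]
gripper_width: 0.161
gripper_force: 30.0
```

Turned 34.4° so far; 3.2 units remain.

Call:
jog_arm --plan "0 0 0 0 0 -0.7 0.9; 0 0 0 0 0 -0.7 0.9; 0 0 0 0 0 -0.7 0.9; 0 0 0 0 0 -0.6 0.9; 0 0 0 0 0 -0.4 0.9; 0 0 0 0 0 -0.1 0.9; 0 0 0 0 0 0 0.9; 0 0 0 0 0 0 0.5; 0 0 0 0 0 0 0; 0 0 0 0 0 0 -0.5"

```text
time_s: 36.0
tcp_pos: [0.5641, -0.1876, 0.1247]
ee_rot: [[0.104, -0.995, -0.001], [-0.995, -0.104, 0.0], [-0.0, 0.001, -1.0]]
wrist_force: [-0.5, 0.3, -0.3]
gripper_width: 0.346
gripper_force: 0.0
```

Call:
jog_arm --plan "0 0 0 0 0 0 -0.7; 0 0 0 0 0 0 -0.7; 0 0 -0.4 0 0 0 -0.7; 0 0 -0.6 0 0 0 -0.7; 0 0 -0.8 0 0 0 -0.7; 0 0 -0.7 0 0 0 -0.7; 0 0 -0.2 0 0 0 -0.7; 0 0 0 0 0 0 -0.7; 0 0 0 0 0 0 -0.7; 0 0 0 0 0 0 -0.7"

```text
time_s: 37.0
tcp_pos: [0.5639, -0.1876, 0.1912]
ee_rot: [[0.104, -0.995, -0.002], [-0.995, -0.104, 0.0], [-0.001, 0.002, -1.0]]
wrist_force: [0.5, 0.6, -0.2]
gripper_width: 0.849
gripper_force: 0.0
```

```bash
sed -i 's/^W=.*AX/W=np.array([.4728,-.1465]); AX/' h.py
python3 - <<'E'
from h import *
knob();dishes('side',.081);dishes('side',.009); dishes('top',.009);go([.4256,.1639],.18)
E
```

```text
knob 29 ((562.538330078125, -166.69351196289062), (14.077921867370605, 15.689390182495117), 17.973207473754883)
side [[0.9761, -0.8507], [0.7049, -0.8544], [0.0114, -0.8567], [0.6421, -0.4185], [0.5668, -0.4251], [0.8375, -0.1656], [0.397, 0.2246], [0.4042, 0.3465], [0.521, 0.4598]]
side [[1.061, -1.0169], [0.7631, -1.021], [0.0008, -1.0232], [0.694, -0.5414], [0.6114, -0.5488], [0.9084, -0.2633], [0.4245, 0.1656], [0.4325, 0.2986], [0.561, 0.4239]]
top [[0.7252, 0.2926], [0.596, -0.3059], [0.5593, 0.4307], [0.4328, 0.2929], [0.4258, 0.1639]]
t 37.2 pose [  0.5643  -0.1878   0.1916 -84.0312] w 73.8 tilt units [ 0.01  0.   -0.  ]
shift [10.79 10.59  0.47] turn 15.0
```

Call:
jog_arm --plan "0 0 0 0 0 -0.7 -0.7; 0 0 0 0 0 -0.9 -0.7; 0 0 0 0 0 -1 -0.7; 0 0 0 0 0 -1 -0.7; 0 0 0 0 0 -1 -0.7; 0 0 0 0 0 -1 -0.7; 0 0 0 0 0 -1 -0.7; 0 0 0 0 0 -0.9 -0.7; 0 0 0 0 0 0 -0.7; 0 0 0 0 0 0 -0.7"

```text
time_s: 38.2
tcp_pos: [0.5645, -0.1878, 0.1921]
ee_rot: [[0.912, -0.41, -0.0], [-0.41, -0.912, 0.0], [-0.0, 0.0, -1.0]]
wrist_force: [-0.1, -0.4, 0.1]
gripper_width: 0.845
gripper_force: 0.0
```

```bash
sed -i 's/YAW=-204/YAW=-24/' h.py
python3 - <<'E'
from h import *
go([.4256,.1639],.15)
im,d=cap('side'); cv2.imwrite('pics/s7.png',cv2.resize(im[90:240,180:360],None,fx=4,fy=4)[...,::-1])
E
```

```text
t 38.2 pose [  0.5645  -0.1878   0.1921 -24.1814] w 73.5 tilt units [ 0.  0. -0.]
shift [-10.8  -10.59   1.68] turn -0.02
```

View pics/s7.png

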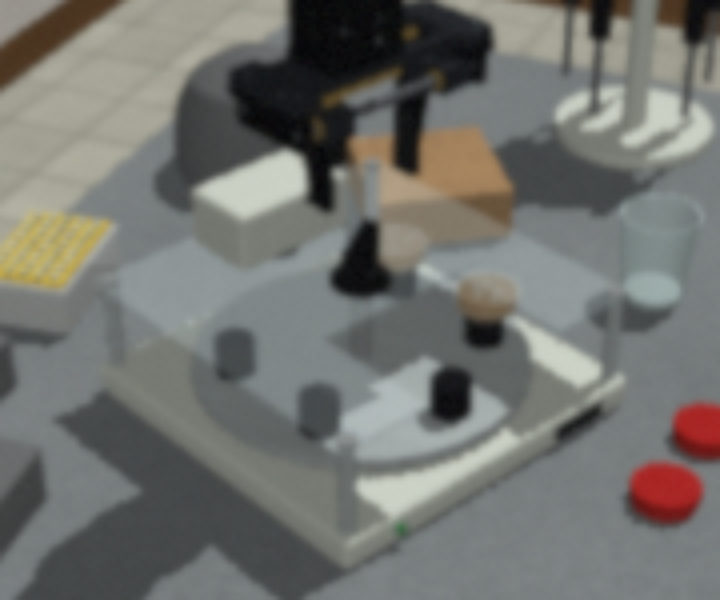

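Two dishes are under the cover at (487,300) and (403,245), and the next bare stage is in the window at (450,390).

Call:
jog_arm --plan "-0.98 -0.96 0 0 0 0 -0.7; -0.98 -0.96 0 0 0 0 -0.7; -0.98 -0.96 0 0 0 0 -0.7; -0.98 -0.96 0 0 0 0 -0.7; -0.98 -0.96 0 0 0 0 -0.7; -0.98 -0.96 0.2 0 0 0 -0.7; -0.98 -0.96 0.3 0 0 0 -0.7; -0.98 -0.96 0.3 0 0 0 -0.7; -0.98 -0.96 0.4 0 0 0 -0.7; -0.98 -0.96 0.5 0 0 0 -0.7"

```text
time_s: 39.25
tcp_pos: [0.4382, 0.1326, 0.1501]
ee_rot: [[0.913, -0.409, 0.002], [-0.409, -0.913, 0.001], [0.001, -0.002, -1.0]]
wrist_force: [0.1, 0.4, 0.3]
gripper_width: 0.846
gripper_force: 0.0
```

Call:
jog_arm --plan "-0.9 -0.89 0.3 0 0 0 -0.7; 0 -0.1 0.6 0 0 0 -0.7; 0 0 0.5 0 0 0 -0.7; 0 0 0.5 0 0 0 -0.7; 0 0 0.5 0 0 0 -0.7; 0 0 0 0 0 0 -0.7; 0 0 0 0 0 0 -0.7; 0 0 0 0 0 0 -0.7; 0 0 0 0 0 0 -0.7; 0 0 0 0 0 0 -0.7"

```text
time_s: 40.25
tcp_pos: [0.4283, 0.1631, 0.0903]
ee_rot: [[0.913, -0.407, 0.001], [-0.407, -0.913, 0.001], [0.001, -0.001, -1.0]]
wrist_force: [0.4, 0.5, 0.5]
gripper_width: 0.846
gripper_force: 0.0
```

Run:
```python
from h import *
go([.4256,.1639],.004)
```

```text
t 40.2 pose [  0.4283   0.1631   0.0903 -24.0365] w 73.6 tilt units [-0.01 -0.    0.  ]
shift [-0.11  0.02  3.45] turn -0.0
```

Call:
jog_arm --plan "-0.11 0.02 0.5 0 0 0 -0.7; 0 0 0.8 0 0 0 -0.7; 0 0 0.8 0 0 0 -0.7; 0 0 0.6 0 0 0 -0.7; 0 0 0.4 0 0 0 -0.7; 0 0 0.2 0 0 0 -0.7; 0 0 0.15 0 0 0 -0.7; 0 0 0 0 0 0 -0.7; 0 0 0 0 0 0 -0.7; 0 0 0 0 0 0 0)"

```text
validation failed for argument at $.pl...
```

Call:
jog_arm --plan "0 0 0 0 0 0 0.5; 0 0 0 0 0 0 0.5; 0 0 0 0 0 0 0.5; 0 0 0 0 0 0 0.5; 0 0 0 0 0 0 0.5; 0 0 0 0 0 0 0.5; 0 0 0 0 0 0 0.5; 0 0 0 0 0 0 0.5; 0 0 0 0 0 0 0.5; 0 0 -0.2 0 0 0 0.5"

```text
time_s: 41.25
tcp_pos: [0.4276, 0.1626, 0.0945]
ee_rot: [[0.913, -0.407, -0.001], [-0.407, -0.913, -0.001], [-0.001, 0.001, -1.0]]
wrist_force: [-0.4, -0.9, -0.1]
gripper_width: 0.254
gripper_force: 0.0
```

Run:
```python
from h import *
go(W,.17)
```

```text
t 41.2 pose [  0.4276   0.1626   0.0945 -24.0388] w 22.1 tilt units [ 0.01  0.01 -0.  ]
shift [ 6.68 10.56 -3.02] turn -0.0
```

My typo got the descent refused, so the fingers closed in the air. I'll reopen them and repeat.

Call:
jog_arm --plan "-0.08 0 0 0 0 0 -0.7; 0 0 0 0 0 0 -0.7; 0 0 0 0 0 0 -0.7; 0 0 0 0 0 0 -0.7; 0 0 0 0 0 0 -0.7; 0 0 0 0 0 0 -0.7; 0 0 0 0 0 0 -0.7; 0 0 0 0 0 0 -0.7; 0 0 0.3 0 0 0 -0.7; 0 0 0.5 0 0 0 -0.7"

```text
time_s: 42.25
tcp_pos: [0.4267, 0.1642, 0.0748]
ee_rot: [[0.913, -0.407, 0.002], [-0.407, -0.913, 0.001], [0.001, -0.002, -1.0]]
wrist_force: [0.3, -0.9, 0.2]
gripper_width: 0.846
gripper_force: 0.0
```

Run:
```python
from h import *
go([.4256,.1639],.004)
```

```text
t 42.2 pose [  0.4267   0.1642   0.0748 -24.0237] w 73.6 tilt units [-0.01 -0.01  0.  ]
shift [-0.04  0.03  2.83] turn -0.0
```

Call:
jog_arm --plan "-0.04 0 0.7 0 0 0 -0.7; 0 0 0.7 0 0 0 -0.7; 0 0 0.6 0 0 0 -0.7; 0 0 0.4 0 0 0 -0.7; 0 0 0.2 0 0 0 -0.7; 0 0 0.1 0 0 0 -0.7; 0 0 0 0 0 0 -0.7; 0 0 0 0 0 0 -0.7; 0 0 0 0 0 0 0; 0 0 0 0 0 0 0.5"

```text
time_s: 43.25
tcp_pos: [0.4255, 0.1644, 0.0077]
ee_rot: [[0.913, -0.407, 0.001], [-0.407, -0.913, 0.001], [0.0, -0.001, -1.0]]
wrist_force: [-0.1, -0.7, -0.2]
gripper_width: 0.745
gripper_force: 0.0
```

Call:
jog_arm --plan "0 0 0 0 0 0 0.5; 0 0 0 0 0 0 0.5; 0 0 0 0 0 0 0.5; 0 0 0 0 0 0 0.5; 0 0 0 0 0 0 0.5; 0 0 0 0 0 0 0.5; 0 0 0 0 0 0 0.5; 0 0 0 0 0 0 0.5; 0 0 0 0 0 0 0.5; 0 0 -0.2 0 0 0 0.5"

```text
time_s: 44.25
tcp_pos: [0.4248, 0.1638, 0.0118]
ee_rot: [[0.913, -0.407, -0.001], [-0.407, -0.913, -0.001], [-0.001, 0.001, -1.0]]
wrist_force: [-0.1, -0.1, -0.7]
gripper_width: 0.61
gripper_force: 30.0
```

Run:
```python
from h import *
go(W,.17)
```

```text
t 44.2 pose [ 4.24800e-01  1.63800e-01  1.18000e-02 -2.40456e+01] w 53.0 tilt units [ 0.01  0.01 -0.  ]
shift [ 6.8  10.56 -6.33] turn -0.01
```

Call:
jog_arm --plan "0 0 -0.7 0 0 0 0.5; 0 0 -1 0 0 0 0.5; 0 0 -1 0 0 0 0.5; 0 0 -1 0 0 0 0.5; 0.4 0.7 -1 0 0 0 0.5; 0.6 1 -1 0 0 0 0.5; 0.6 1 -0.6 0 0 0 0.5; 0.6 1 0 0 0 0 0.5; 0.7 1 0 0 0 0 0.5; 0.7 1 0 0 0 0 0.5"

```text
time_s: 45.25
tcp_pos: [0.4491, -0.0038, 0.1699]
ee_rot: [[0.913, -0.407, -0.0], [-0.407, -0.913, 0.0], [-0.0, -0.0, -1.0]]
wrist_force: [0.8, 0.1, -0.6]
gripper_width: 0.616
gripper_force: 30.0
```

Call:
jog_arm --plan "0.7 1 0 0 0 0 0.5; 0.7 1 0 0 0 0 0.5; 0.7 1 0 0 0 0 0.5; 0.7 1 0 0 0 0 0.5; 0.4 0.7 0 0 0 0 0.5; 0 0.1 0 0 0 0 0.5; 0 0 0 0 0 0 0.5; 0 0 0 0 0 0 0.5; 0 0 0 0 0 0 0.5; 0 0 0 0 0 0 0.5"

```text
time_s: 46.25
tcp_pos: [0.4737, -0.144, 0.1699]
ee_rot: [[0.914, -0.406, 0.0], [-0.406, -0.914, 0.0], [0.0, -0.0, -1.0]]
wrist_force: [0.6, 0.5, 0.3]
gripper_width: 0.608
gripper_force: 30.0
```

Run:
```python
from h import *
go(W,.0795)
```

```text
t 46.2 pose [  0.4737  -0.144    0.1699 -23.9527] w 52.9 tilt units [-0. -0.  0.]
shift [0.01 0.1  3.62] turn 0.01
```

Call:
jog_arm --plan "0 0.1 0.7 0 0 0 0.5; 0 0 0.8 0 0 0 0.5; 0 0 0.8 0 0 0 0.5; 0 0 0.6 0 0 0 0.5; 0 0 0.4 0 0 0 0.5; 0 0 0.2 0 0 0 0.5; 0 0 0.05 0 0 0 0.5; 0 0 0 0 0 0 0.5; 0 0 0 0 0 0 0.5; 0 0 0 0 0 0 0.5"

```text
time_s: 47.25
tcp_pos: [0.4731, -0.1471, 0.0816]
ee_rot: [[0.913, -0.407, 0.001], [-0.407, -0.913, -0.0], [0.001, -0.001, -1.0]]
wrist_force: [-0.2, -0.2, -0.2]
gripper_width: 0.608
gripper_force: 30.0
```

Call:
jog_arm --plan "0 0 0.05 0 0 0 0.5; 0 0 0.04 0 0 0 0.5; 0 0 0 0 0 0 0.5; 0 0 0 0 0 0 0.5; 0 0 0 0 0 0 0.5; 0 0 0 0 0 0 0.5; 0 0 0 0 0 0 0.5; 0 0 0 0 0 0 0.5; 0 0 0 0 0 0 0.5; 0 0 0 0 0 0 0.5"

```text
time_s: 48.25
tcp_pos: [0.4729, -0.1472, 0.0795]
ee_rot: [[0.913, -0.407, 0.001], [-0.407, -0.913, -0.0], [0.001, -0.0, -1.0]]
wrist_force: [-1.3, 0.8, 6.0]
gripper_width: 0.608
gripper_force: 30.0
```

Contact at 6 N, so I release, rise, and go over the knob.

Call:
jog_arm --plan "0 0 -0.02 0 0 0 0.5; 0 0 0 0 0 0 0; 0 0 0 0 0 0 -0.4; 0 0 0 0 0 0 -0.7; 0 0 0 0 0 0 -0.7; 0 0 0 0 0 0 -0.7; 0 0 0 0 0 0 -0.7; 0 0 -0.3 0 0 0 -0.7; 0 0 -0.6 0 0 0 -0.7; 0 0 -1 0 0 0 -0.7"

```text
time_s: 49.25
tcp_pos: [0.4716, -0.147, 0.1265]
ee_rot: [[0.913, -0.407, -0.003], [-0.407, -0.913, 0.0], [-0.003, 0.001, -1.0]]
wrist_force: [0.3, 0.1, 0.1]
gripper_width: 0.85
gripper_force: 0.0
```

Call:
jog_arm --plan "0 0 -1 0 0 0 -0.7; 0 0 -1 0 0 0 -0.7; 0.5 0 -0.5 0 0 0 -0.7; 1 0 0 0 0 0 -0.7; 1 0 0 0 0 0 -0.7; 1 0 0 0 0 0 -0.7; 0.45 0 0 0 0 0 -0.7; 0 0 0 0 0 0 -0.7; 0 0 0 0 0 0 -0.7; 0 0 0 0 0 0 -0.7"

```text
time_s: 50.25
tcp_pos: [0.5619, -0.1869, 0.1895]
ee_rot: [[0.913, -0.407, -0.0], [-0.407, -0.913, 0.0], [-0.0, -0.0, -1.0]]
wrist_force: [-0.1, 0.4, 0.5]
gripper_width: 0.842
gripper_force: 0.0
```

Run:
```python
from h import *
dishes('side',.081);dishes('top',.081);go([.5639,-.1876],.125,-84)
```

```text
side [[0.9647, -0.8491], [0.7034, -0.8549], [0.0099, -0.8569], [0.838, -0.1652], [0.4692, -0.146], [0.4034, 0.3458], [0.5367, 0.4882]]
top [[0.7004, 0.2751], [0.562, 0.4325], [0.474, -0.1487], [0.4275, 0.2738], [0.3157, -0.1569]]
t 50.4 pose [  0.5622  -0.1869   0.1897 -24.008 ] w 74.0 tilt units [-0. -0.  0.]
shift [ 0.03 -0.07  2.59] turn 7.5
```

The finished dish's reading has shifted about 3 cm, so the plate was likely knocked with it. I'll check after this turn.

Call:
jog_arm --plan "0 0 0 0 0 0.7 -0.7; 0 0 0 0 0 0.9 -0.7; 0 0 0 0 0 1 -0.7; 0 0 0 0 0 1 -0.7; 0 0 0 0 0 1 -0.7; 0 0 0 0 0 1 -0.7; 0 0 0 0 0 1 -0.7; 0 0 0 0 0 0.9 -0.7; 0.03 -0.07 0.5 0 0 0 -0.7; 0 0 0.7 0 0 0 -0.6"

```text
time_s: 51.35
tcp_pos: [0.5652, -0.1877, 0.1596]
ee_rot: [[0.107, -0.994, 0.003], [-0.994, -0.107, -0.0], [0.0, -0.003, -1.0]]
wrist_force: [0.3, -0.0, -0.5]
gripper_width: 0.818
gripper_force: 0.0
```

Call:
jog_arm --plan "0 0 0.7 0 0 0 -0.6; 0 0 0.5 0 0 0 -0.5; 0 0 0.2 0 0 0 -0.3; 0 0 0 0 0 0 0; 0 0 0 0 0 0 0.3; 0 0 0 0 0 0 0.6; 0 0 0 0 0 0 0.9; 0 0 0 0 0 0 0.9; 0 0 0 0 0 0 0.9; 0 0 0 0 0 0 0.9"

```text
time_s: 52.35
tcp_pos: [0.5675, -0.1876, 0.1247]
ee_rot: [[0.105, -0.994, 0.007], [-0.995, -0.105, -0.0], [0.001, -0.007, -1.0]]
wrist_force: [5.3, -0.4, -3.2]
gripper_width: 0.157
gripper_force: 30.0
```

Call:
jog_arm --plan "0 0 0 0 0 0 0.9; 0 0 0 0 0 0 0.9; 0 0 0 0 0 0 0.9; 0 0 0 0 0 -0.3 0.9; 0 0 0 0 0 -0.5 0.9; 0 0 0 0 0 -0.7 0.9; 0 0 0 0 0 -0.7 0.9; 0 0 0 0 0 -0.7 0.9; 0 0 0 0 0 -0.7 0.9; 0 0 0 0 0 -0.7 0.9"

```text
time_s: 53.35
tcp_pos: [0.5675, -0.1876, 0.1247]
ee_rot: [[0.651, -0.759, 0.006], [-0.759, -0.651, -0.0], [0.004, -0.004, -1.0]]
wrist_force: [5.6, -0.8, -1.4]
gripper_width: 0.157
gripper_force: 30.0
```

Call:
jog_arm --plan "0 0 0 0 0 -0.7 0.9; 0 0 0 0 0 -0.7 0.9; 0 0 0 0 0 -0.7 0.9; 0 0 0 0 0 -0.6 0.9; 0 0 0 0 0 -0.4 0.9; 0 0 0 0 0 -0.1 0.9; 0 0 0 0 0 0 0.9; 0 0 0 0 0 0 0.5; 0 0 0 0 0 0 0; 0 0 0 0 0 0 -0.5"

```text
time_s: 54.35
tcp_pos: [0.5642, -0.1879, 0.1242]
ee_rot: [[0.913, -0.407, -0.001], [-0.407, -0.913, 0.0], [-0.001, 0.0, -1.0]]
wrist_force: [-0.5, 0.4, -0.3]
gripper_width: 0.352
gripper_force: 0.0
```

Call:
jog_arm --plan "0 0 0 0 0 0 -0.7; 0 0 0 0 0 0 -0.7; 0 0 -0.4 0 0 0 -0.7; 0 0 -0.6 0 0 0 -0.7; 0 0 -0.8 0 0 0 -0.7; 0 0 -0.7 0 0 0 -0.7; 0 0 -0.2 0 0 0 -0.7; 0 0 0 0 0 0 -0.7; 0 0 0 0 0 0 -0.7; 0 0 0 0 0 0 -0.7"

```text
time_s: 55.35
tcp_pos: [0.564, -0.1877, 0.1907]
ee_rot: [[0.913, -0.407, -0.002], [-0.407, -0.913, 0.0], [-0.002, 0.001, -1.0]]
wrist_force: [-0.5, -0.2, -0.7]
gripper_width: 0.851
gripper_force: 0.0
```

Run:
```python
from h import *
dishes('side',.009); dishes('top',.009);go([.4327,.2932],.12)
im,d=cap('side','s8.png')
im,d,P,u,v=top(); Z=P[...,2]
m=((Z>.004)&(Z<.03)&(d>.3)&(u>85)&(u<150)&(v>140)&(v<225)).astype(np.uint8)
n,l,s,c=cv2.connectedComponentsWithStats(m);i=1+s[1:,4].argmax();q=P[l==i];print(len(q),cv2.minAreaRect(q[:,:2].astype(np.float32)*1000))
```

```text
side [[1.0554, -1.0155], [0.7627, -1.0205], [0.0008, -1.0239], [0.9086, -0.2641], [0.4321, 0.298], [0.5781, 0.4552]]
top [[0.7245, 0.2923], [0.5763, 0.4615], [0.433, 0.2929]]
t 55.5 pose [  0.5643  -0.1878   0.1908 -24.0334] w 74.2 tilt units [ 0.    0.01 -0.  ]
shift [-12.63 -15.44   2.83] turn -0.0
741 ((576.6311645507812, 461.3307189941406), (101.45390319824219, 99.77017974853516), 88.02642059326172)
```

View pics/s8.png

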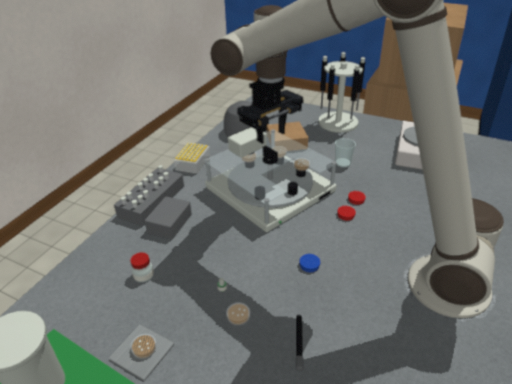

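The plate and finished dish moved together. The plate centre is (.577,.461) and the dish sits on it, at about (143,347). One fresh dish is left, at (238,313).

Call:
jog_arm --plan "-0.79 -0.97 0 0 0 0 -0.7; -0.79 -0.97 0 0 0 0 -0.7; -0.79 -0.97 0 0 0 0 -0.7; -0.79 -0.97 0 0 0 0 -0.7; -0.79 -0.97 0 0 0 0 -0.7; -0.79 -0.97 0 0 0 0 -0.7; -0.79 -0.97 0 0 0 0 -0.7; -0.79 -0.97 0 0 0 0 -0.7; -0.79 -0.97 0 0 0 0 -0.7; -0.79 -0.97 0 0 0 0 -0.7"

```text
time_s: 56.55
tcp_pos: [0.4825, 0.1152, 0.1918]
ee_rot: [[0.913, -0.407, 0.0], [-0.407, -0.913, -0.0], [0.0, 0.0, -1.0]]
wrist_force: [-0.2, 0.9, -0.6]
gripper_width: 0.851
gripper_force: 0.0
```

Call:
jog_arm --plan "-0.79 -0.97 0.4 0 0 0 -0.7; -0.79 -0.97 0.5 0 0 0 -0.7; -0.79 -0.97 0.6 0 0 0 -0.7; -0.79 -0.97 0.7 0 0 0 -0.7; -0.79 -0.97 0.8 0 0 0 -0.7; -0.78 -0.87 0.8 0 0 0 -0.7; 0 0 0.5 0 0 0 -0.7; 0 0 0 0 0 0 -0.7; 0 0 0 0 0 0 -0.7; 0 0 0 0 0 0 -0.7"

```text
time_s: 57.55
tcp_pos: [0.4339, 0.2928, 0.0852]
ee_rot: [[0.913, -0.408, 0.001], [-0.408, -0.913, 0.001], [0.001, -0.002, -1.0]]
wrist_force: [-0.0, -0.2, -0.2]
gripper_width: 0.852
gripper_force: 0.0
```

Run:
```python
from h import *
go([.4329,.2932],.004)
```

```text
t 57.5 pose [  0.4339   0.2928   0.0852 -24.0655] w 74.1 tilt units [-0.01 -0.    0.  ]
shift [-0.04  0.    3.25] turn -0.01
```

Call:
jog_arm --plan "-0.04 0 0.7 0 0 0 -0.7; 0 0 0.8 0 0 0 -0.7; 0 0 0.8 0 0 0 -0.7; 0 0 0.5 0 0 0 -0.7; 0 0 0.3 0 0 0 -0.7; 0 0 0.1 0 0 0 -0.7; 0 0 0 0 0 0 -0.7; 0 0 0 0 0 0 -0.7; 0 0 0 0 0 0 0; 0 0 0 0 0 0 0.5"

```text
time_s: 58.55
tcp_pos: [0.4326, 0.2935, 0.0048]
ee_rot: [[0.913, -0.407, 0.001], [-0.407, -0.913, 0.001], [0.0, -0.001, -1.0]]
wrist_force: [-0.8, 0.5, -0.7]
gripper_width: 0.74
gripper_force: 0.0
```

Call:
jog_arm --plan "0 0 0 0 0 0 0.5; 0 0 0 0 0 0 0.5; 0 0 0 0 0 0 0.5; 0 0 0 0 0 0 0.5; 0 0 0 0 0 0 0.5; 0 0 0 0 0 0 0.5; 0 0 0 0 0 0 0.5; 0 0 0 0 0 0 0.5; 0 0 0 0 0 0 0.5; 0 0 -0.2 0 0 0 0.5"

```text
time_s: 59.55
tcp_pos: [0.4319, 0.2927, 0.0086]
ee_rot: [[0.913, -0.408, -0.001], [-0.408, -0.913, -0.001], [-0.001, 0.002, -1.0]]
wrist_force: [0.1, -0.3, -1.0]
gripper_width: 0.607
gripper_force: 30.0
```

Run:
```python
from h import *
go(W,.17)
```

```text
t 59.5 pose [ 4.31900e-01  2.92700e-01  8.60000e-03 -2.40491e+01] w 52.8 tilt units [ 0.01  0.   -0.  ]
shift [ 8.64 15.38 -6.45] turn -0.01
```

Call:
jog_arm --plan "0 0 -0.7 0 0 0 0.5; 0 0 -1 0 0 0 0.5; 0 0 -1 0 0 0 0.5; 0 0 -1 0 0 0 0.5; 0.4 0.7 -1 0 0 0 0.5; 0.56 1 -1 0 0 0 0.5; 0.56 1 -0.75 0 0 0 0.5; 0.56 1 0 0 0 0 0.5; 0.56 1 0 0 0 0 0.5; 0.56 1 0 0 0 0 0.5"

```text
time_s: 60.55
tcp_pos: [0.447, 0.1292, 0.1705]
ee_rot: [[0.913, -0.407, -0.0], [-0.407, -0.913, 0.0], [-0.0, -0.0, -1.0]]
wrist_force: [0.7, 0.1, 0.4]
gripper_width: 0.605
gripper_force: 30.0
```

Call:
jog_arm --plan "0.56 1 0 0 0 0 0.5; 0.56 1 0 0 0 0 0.5; 0.56 1 0 0 0 0 0.5; 0.56 1 0 0 0 0 0.5; 0.56 1 0 0 0 0 0.5; 0.56 1 0 0 0 0 0.5; 0.56 1 0 0 0 0 0.5; 0.56 1 0 0 0 0 0.5; 0.56 1 0 0 0 0 0.5; 0.4 0.68 0 0 0 0 0.5"

```text
time_s: 61.55
tcp_pos: [0.4726, -0.1475, 0.1701]
ee_rot: [[0.913, -0.409, -0.001], [-0.409, -0.913, 0.0], [-0.001, 0.0, -1.0]]
wrist_force: [-0.4, -0.1, -0.5]
gripper_width: 0.605
gripper_force: 30.0
```

Run:
```python
from h import *
go(W,.0775)
```

```text
t 61.5 pose [  0.4726  -0.1475   0.1701 -24.1128] w 52.7 tilt units [ 0.    0.01 -0.  ]
shift [-0.01 -0.04  3.7 ] turn -0.01
```

Call:
jog_arm --plan "0 0 0.7 0 0 0 0.5; 0 0 0.8 0 0 0 0.5; 0 0 0.8 0 0 0 0.5; 0 0 0.6 0 0 0 0.5; 0 0 0.4 0 0 0 0.5; 0 0 0.2 0 0 0 0.5; 0 0 0.12 0 0 0 0.5; 0 0 0 0 0 0 0.5; 0 0 0 0 0 0 0.5; 0 0 0 0 0 0 0.5"

```text
time_s: 62.55
tcp_pos: [0.4735, -0.1459, 0.0807]
ee_rot: [[0.913, -0.407, 0.001], [-0.407, -0.913, -0.0], [0.001, -0.001, -1.0]]
wrist_force: [1.3, 0.2, -0.6]
gripper_width: 0.608
gripper_force: 30.0
```

Call:
jog_arm --plan "0 0 0.05 0 0 0 0.5; 0 0 0.05 0 0 0 0.5; 0 0 0.04 0 0 0 0.5; 0 0 0 0 0 0 0.5; 0 0 0 0 0 0 0.5; 0 0 0 0 0 0 0.5; 0 0 0 0 0 0 0.5; 0 0 0 0 0 0 0.5; 0 0 0 0 0 0 0.5; 0 0 0 0 0 0 0.5"

```text
time_s: 63.55
tcp_pos: [0.4731, -0.1459, 0.0765]
ee_rot: [[0.913, -0.407, -0.0], [-0.407, -0.913, 0.0], [-0.0, -0.0, -1.0]]
wrist_force: [-0.6, 0.4, 0.9]
gripper_width: 0.607
gripper_force: 30.0
```

Call:
jog_arm --plan "0 0 0.03 0 0 0 0.5; 0 0 0 0 0 0 0.5; 0 0 0 0 0 0 0; 0 0 0 0 0 0 -0.4; 0 0 0 0 0 0 -0.7; 0 0 0 0 0 0 -0.7; 0 0 0 0 0 0 -0.7; 0 0 0 0 0 0 -0.7; 0 0 -0.3 0 0 0 -0.7; 0 0 -0.6 0 0 0 -0.7"

```text
time_s: 64.55
tcp_pos: [0.4722, -0.1459, 0.0979]
ee_rot: [[0.913, -0.407, -0.003], [-0.407, -0.913, 0.0], [-0.003, 0.001, -1.0]]
wrist_force: [0.0, -0.1, -0.4]
gripper_width: 0.847
gripper_force: 0.0
```

Call:
jog_arm --plan "0 0 -1 0 0 0 -0.7; 0 0 -1 0 0 0 -0.7; 0 0 -1 0 0 0 -0.7; 0.5 0 -0.6 0 0 0 -0.7; 1 0 0 0 0 0 -0.7; 1 0 0 0 0 0 -0.7; 1 0 0 0 0 0 -0.7; 0.45 0 0 0 0 0 -0.7; 0 0 0 0 0 0 -0.7; 0 0 0 0 0 0 -0.7"

```text
time_s: 65.55
tcp_pos: [0.5624, -0.1858, 0.1881]
ee_rot: [[0.913, -0.407, -0.001], [-0.407, -0.913, 0.0], [-0.001, 0.0, -1.0]]
wrist_force: [-0.8, 0.6, -0.2]
gripper_width: 0.85
gripper_force: 0.0
```

Run:
```python
from h import *
dishes('side',.081);dishes('top',.081);go([.5639,-.1876],.125,-24)
im,d=cap('side'); cv2.imwrite('pics/s9.png',cv2.resize(im[90:240,180:360],None,fx=4,fy=4)[...,::-1])
```

```text
side [[0.9634, -0.8482], [0.7034, -0.8541], [0.0107, -0.8569], [0.8373, -0.1658], [0.4721, -0.1448], [0.5366, 0.4883]]
top [[0.7034, 0.2772], [0.5623, 0.4324], [0.4745, -0.147]]
t 65.7 pose [  0.5623  -0.1857   0.1885 -24.0173] w 74.3 tilt units [-0.  0.  0.]
shift [0.09 0.04 2.54] turn -0.0
```

View pics/s9.png

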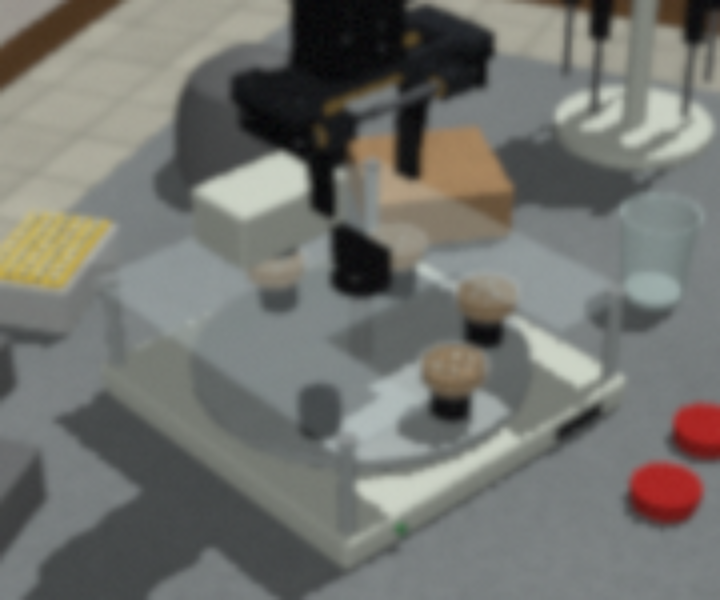

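All four dishes are on stages, at (487,300), (403,245), (277,270) and (455,372). The empty fifth stage at (320,410) comes to the window next.

Call:
jog_arm --plan "0.09 0.04 0.6 0 0 0 -0.7; 0 0 0.8 0 0 0 -0.6; 0 0 0.6 0 0 0 -0.5; 0 0 0.4 0 0 0 -0.3; 0 0 0.14 0 0 0 0; 0 0 0 0 0 0 0.3; 0 0 0 0 0 0 0.6; 0 0 0 0 0 0 0.9; 0 0 0 0 0 0 0.9; 0 0 0 0 0 0 0.9"

```text
time_s: 66.7
tcp_pos: [0.5651, -0.188, 0.1252]
ee_rot: [[0.913, -0.407, 0.001], [-0.407, -0.913, -0.0], [0.001, -0.0, -1.0]]
wrist_force: [-0.3, -0.3, -0.2]
gripper_width: 0.199
gripper_force: 0.0
```

Call:
jog_arm --plan "0 0 0 0 0 0 0.9; 0 0 0 0 0 0 0.9; 0 0 0 0 0 0 0.9; 0 0 0 0 0 -0.3 0.9; 0 0 0 0 0 -0.5 0.9; 0 0 0 0 0 -0.7 0.9; 0 0 0 0 0 -0.7 0.9; 0 0 0 0 0 -0.7 0.9; 0 0 0 0 0 -0.7 0.9; 0 0 0 0 0 -0.7 0.9"

```text
time_s: 67.7
tcp_pos: [0.5655, -0.188, 0.1252]
ee_rot: [[0.983, 0.184, 0.001], [0.184, -0.983, -0.0], [0.001, 0.001, -1.0]]
wrist_force: [1.9, 0.9, 1.1]
gripper_width: 0.158
gripper_force: 30.0
```

Call:
jog_arm --plan "0 0 0 0 0 -0.7 0.9; 0 0 0 0 0 -0.7 0.9; 0 0 0 0 0 -0.7 0.9; 0 0 0 0 0 -0.6 0.9; 0 0 0 0 0 -0.4 0.9; 0 0 0 0 0 -0.1 0.9; 0 0 0 0 0 0 0.9; 0 0 0 0 0 0 0.5; 0 0 0 0 0 0 0; 0 0 0 0 0 0 -0.5"

```text
time_s: 68.7
tcp_pos: [0.5642, -0.1876, 0.1246]
ee_rot: [[0.81, 0.587, -0.001], [0.587, -0.81, 0.001], [-0.001, -0.001, -1.0]]
wrist_force: [-0.6, -0.2, 0.2]
gripper_width: 0.347
gripper_force: 0.0
```

Call:
jog_arm --plan "0 0 0 0 0 0 -0.7; 0 0 0 0 0 0 -0.7; 0 0 -0.4 0 0 0 -0.7; 0 0 -0.6 0 0 0 -0.7; 0 0 -0.8 0 0 0 -0.7; 0 0 -0.8 0 0 0 -0.7; 0 0 -0.8 0 0 0 -0.7; 0 0 -0.8 0 0 0 -0.7; 0 0 -0.3 0 0 0 -0.7; 0 0 0 0 0 0 -0.7"

```text
time_s: 69.7
tcp_pos: [0.5655, -0.188, 0.2389]
ee_rot: [[0.809, 0.587, 0.003], [0.587, -0.809, -0.0], [0.002, 0.002, -1.0]]
wrist_force: [0.1, -0.7, -0.1]
gripper_width: 0.849
gripper_force: 0.0
```

Run:
```python
from h import *
knob()
im,d=cap('side'); cv2.imwrite('pics/s10.png',cv2.resize(im[90:240,180:360],None,fx=4,fy=4)[...,::-1])
im,d=cap('side'); im2,_=cap('top'); 
print([ (c.round(1),s[4]) for c,s in blobs(amber(im),60,400)],[ (c.round(1),s[4]) for c,s in blobs(amber(im2),60,400)])
```

```text
knob 1 ((548.6205444335938, -205.02503967285156), (0.0, 0.0), 0.0)
[(array([461.4,  16.2]), np.int32(183)), (array([301.7,  83.5]), np.int32(292)), (array([474.1, 112.8]), np.int32(105)), (array([191.7, 152.4]), np.int32(327)), (array([143. , 345.4]), np.int32(335))] [(array([158.7, 139. ]), np.int32(100)), (array([329.2, 173.7]), np.int32(90)), (array([108.9, 180.9]), np.int32(157))]
```

View pics/s10.png

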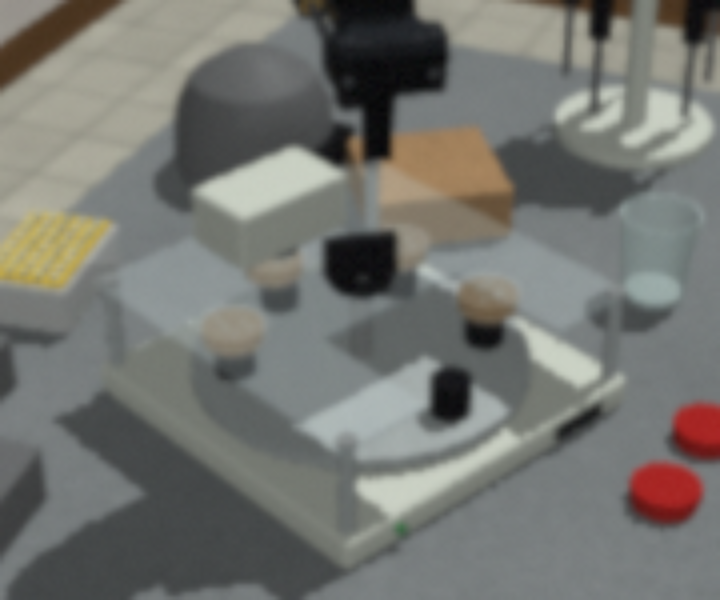

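All four dishes sit flat under the cover, at (487,300), (405,245), (275,270) and (233,335). The empty stage is in the window at (450,390) and the gripper is clear. The finished dish is still at (143,345) on the plate, so I'm handing in.

```bash
python3 -c "
from station import r
print(r.finish_job())"
```

```text
the job is handed in; nothing more can be done
None
```

The job is handed in at about 70 s with no verdict returned: in the last images the finished dish is on the plate, and all four fresh dishes stand on stages under the cover, with the empty stage in the window and the carousel at its last stop.

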